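# Lift a culture dish onto the light box and set the dimmer

### The arm

A 6-joint arm with a two-finger parallel gripper is mounted at the origin on the work surface. World frame = base frame: x ahead of the robot, y to its left, z up, the work surface at z = 0. Lengths are in m, angles in degrees, forces in N, time in s.
With the tool pointing down it reaches from about 0.375 to 0.9 m from the base axis. Payload 3.1 kg.
Tool frame: the origin (TCP) lies at the very end of the fingers, on their centre line; the grasp point (between the pads) lies 19 mm behind it; z points along the fingers, y is the direction in which the jaws open and shut (so a half turn about z gives the same grasp; the last joint's range is limited). The gripper opens to 87 mm and grips with 3 to 60 N. Pads are 19 mm wide; open, the fingers measure 117 mm over their backs; the gripper's body (75 mm by 190 mm) begins 51 mm behind the grasp point.
Start: joints at [-80.3, 30.224, 82.088, -0, 67.689, -10.227], TCP at [0.213, -0.588, 0.223] pointing down, gripper open.
Joint ranges: [-176.69, 176.69], [-43.24, 126.21], [12.49, 139.97], [-82, 262], [0, 151.66], [-163.58, 163.58]. Speed limits (degrees/s): [159.86, 159.86, 180, 180, 180, 180].

### API

Orientations are given as a 3x3 rotation matrix whose columns are the frame's x, y, z axes.
In Python, from rig import readout, capture, camera_model, bot, spot_in, regions_of gives the robot as it stands.
- The arm moves only by the tool send_rows, never from a script. Its argument "moves" is a list that holds one entry, the list of rows, each a list of 7 numbers: the turn, a rotation vector about the tool's x, y, z in degrees, then the shift along the tool's x, y, z in cm, then the opening, from -1 (shut) to 1 (fully open). A call has exactly 5 rows; each row shifts and turns the commanded pose from where the row before left it, along the tool's axes as they then stand; what a row does not reach is not made up. A row lasts 1/10 s, in which the tool goes at most 50 mm and 8.59 degrees, less where a joint would pass 70% of its speed; a pose out of reach is approached as far as the arm can. A call with a gripper value outside its range is refused whole. The fingers move at their own pace and stop on an object; the grip force is fixed at half the most. Time passes only in rows, so rows that do not move let the fingers close, or fill a call up. It gives the time, the measured TCP pose, the force and the opening at its end, in the units of the state.
- readout.read_state(): the state, without advancing time (a new reading comes with each control period).
- capture(name): name is "side" or "top"; returns the picture (420x560x3 uint8, blue, green, red); there is no depth.
- camera_model(name): a dict with "camera_matrix" (3x3 intrinsics, pixels), "pose" (4x4, takes a point from camera to world coordinates). Camera axes: x right, y up, looking along -z (the intrinsics and any distortion apply to the point x, -y, -z); pixel columns grow to the right and rows downward; lengths in m; the calibration is good to about 2 mm. A picture is of the moment at which its call begins. camera_model takes no time and is no camera call.
- bot.hand_in(): hands the job in, once; it reports no verdict.
Trained networks look in the newest picture that a camera, given by its name, has taken for a name from the list of things; names that differ only in an ending like _2 or _b are one class to them, and where a whole thing is asked for, a point or a joint stands for the part that bears it (a point fixed in the world has none). Each returns a list of dicts, best first, with "p" (0 to 1); they miss things now and then, are a little off and sometimes report something else, mostly with a low value. They report only what shows in the picture. A call takes as long as a camera call. They do not tell look-alikes from the thing itself.
- spot_in(camera, thing): "location" ([x, y, z] in m, in world coordinates, good to about 4 mm: the middle of the surface that is visible of it).
- regions_of(camera, thing): "mask" (420x560 bool, what is visible of it).
The state is a dict: "time_s": time; "joint_positions": joint angles; "qvel": joint speeds; "tau": joint torques, N m; "position": TCP position; "tcp_rot": TCP orientation; "force": force on the tool from outside, world axes, zero at the start; "moment": the same for the moment, N m; "opening": opening from 0.0 (shut) to 1.0 (fully open).
Only numpy, scipy, OpenCV 4.12 (cv2) and the standard library are available. Lean on these libraries where they do the work, as an engineer would, in place of code of your own. Each camera call takes 0.05 s, during which the arm holds its last target. There are 200 camera calls.

### The job

Pick up the dish lifter, slide its blade under the culture dish on the grey stand and carry the dish, level and only on the lifter, over to the light box; set it down centred on the two orange rails and draw the blade out. Then lay the lifter back on its green pad, let go, and after that slide the dimmer grip until its middle is level with the red marker. The gripper must never touch the dish, and the bottle, jar and spare dishes stay where they are.

Things in the scene. Friction and masses are not known exactly. Their poses are not given: they have to be found in the camera images.
- lifter: Dish lifter (cranked spatula), 235 mm long, 120 g, standing level on the pad. Origin: under the grip point, in the plane of the blade's underside; x from handle to blade, z up. Steel blade 60 (x) x 36 x 2.5 mm, no rim, centre at x = 120 mm, underside at z = 0; a flat strip 14 mm wide runs back from it to x = 66 mm, then a neck rises steeply to the handle..
- lifter_grip (a point): Grip point: middle of the yellow flat-sided handle's height, (0, 0, 38) mm of the lifter. The handle is 130 (x, from -85 to +45 mm) x 18 (y) x 24 mm (z); take it here from above, fingers closing across y, firmly (about 100 N), or the loaded blade may droop. Poses of the lifter are not reported while held.
- lifter_blade (a point): Centre of the top face of the lifter's blade, (120, 0, 2.5) mm in the lifter's frame.
- lifter_foot (a point): Bottom of the foot, 30 mm wide (y), 10 mm long, that reaches down from the handle's rear to z = 0: (-80, 0, 0) mm of the lifter.
- pad: Fixed green pad for the lifter, 280 (x) x 110 (y) x 3 mm. Origin: centre of its underside; the lifter starts on it, both x axes alike to within 0.06 rad, its origin at about x = -30 mm of the pad.
- dish: Closed culture dish, a flat disc 90 mm across (the bottom 87 mm) and 16 mm high, about 40 g, straw-coloured under a clear lid, loose. Origin: centre of its underside, z up. It starts on the rails of the stand.
- stand: Fixed grey block 130 (x) x 110 (y) x 20 mm with two blue rails on top. Origin: centre of its underside. Rails along x, 90 mm long, 10 wide, 12 high, centred at y = -32 and +32 mm: 54 mm free between them, z = 20 to 32 mm free under the dish. Stops (x 50 to 56 mm, to z = 40 mm) end the rails at +x: the blade enters from the -x side, moving along +x.
- stand_seat (a point): Centre of the stand at the height of the rails' tops (z = 32 mm of the stand), axes as the stand's.
- lightbox: Fixed white box 220 (x) x 260 (y) x 35 mm: bright window in a black frame, two orange rails, a dimmer. Origin: centre of its underside; x points away from the robot. Rails along x, 90 mm long, 10 wide, 12 high, x from -30 to +60 mm, centred at y = -77 and -13 mm: 54 mm free between, no stops, tops at z = 47 mm over the window at z = 36 mm. The blade comes out towards -x.
- view_seat (a point): Where the dish's origin belongs: midway between the orange rails and midway along them, at the height of their tops, (15, -45, 47) mm of the light box, axes as the light box's.
- dimmer (a joint): Position of the dimmer's grip along its track, m, 0 to 0.1, growing along the light box's +x (away from the robot); it stays where it is left; about 1.5 N of friction to move. The grip's middle is at x = (joint - 0.05) m, y = +85 mm of the light box.
- dimmer_top (a point): Middle of the top of the dimmer's black grip, 89.5 mm over the bench. The grip is 20 mm along the track, 28 mm across it, 40 mm high, on an aluminium track 150 x 40 x 14 mm on the light box's top. Axes: y along the track.
- marker: Red marker tab, fixed on the light box's top beside the track on its +y side, at y = +117 mm: 8 mm along the track, 18 mm across, 6 mm high. Origin: centre of its underside, x along the track (axes as the light box's). Where along the track it sits varies.
- bottle: White bottle with an orange cap, 48 mm across, 100 mm high, loose; leave alone. Origin: centre of its base.
- jar: Amber jar with a red cap, 54 mm across, 75 mm high, loose; leave alone. Origin: centre of its base.
- spare_low: Lower of two stacked spare dishes, greenish, 90 mm across, 16 mm high, on the bench; leave alone. Origin: centre of its underside.
- spare_top: Upper of the two stacked spare dishes, alike; leave alone.
There are look-alikes about, which are no part of the job. Of the things like the lifter, leave any that is black; of the rest the smaller one is meant. There is more than one size of the stand; the one meant has the size given above.

How it is judged (in metres and radians):
On the way, in this order (a step that is already met when the one before it is completed fails the run):
1. the dish is lifted at least 15 mm off the stand's rails, resting on the lifter (z of dish in the frame of stand_seat above 0.015 m and contact force between dish and lifter above 0.1 N), for 0.3 s.
2. the dish lies centred on the orange rails and the blade is drawn out from under it (horizontal distance between dish and view_seat below 0.015 m and z of dish in the frame of view_seat between -0.004 and 0.004 m and angle between dish's own z axis and vertical below 0.06 rad and contact force between dish and lifter below 0.05 N and horizontal distance between lifter_blade and view_seat above 0.07 m), for 0.3 s.
3. the lifter lies on its pad, let go (x of lifter_blade in the frame of pad between -0.15 and 0.15 m and y of lifter_blade in the frame of pad between -0.05 and 0.05 m and x of lifter_foot in the frame of pad between -0.15 and 0.15 m and y of lifter_foot in the frame of pad between -0.05 and 0.05 m and angle between lifter's own z axis and vertical below 0.08 rad and z of lifter in the frame of pad below 0.009 m and linear speed of lifter below 0.02 m/s and contact force between the fingers and lifter below 0.05 N), for 0.2 s.
4. the dimmer grip is level with the red marker (x of dimmer_top in the frame of marker between -0.006 and 0.006 m), for 0.2 s.
At the end, for the whole second after the job is handed in: The dish lies flat on the orange rails, within 15 mm of centred; the lifter stands level on the green pad, blade centre and foot within 50 mm of its long middle line and 150 mm of its centre along it; the dimmer grip's middle is within 6 mm of the marker along the track; all at rest, let go (all of step 4 and horizontal distance between dish and view_seat below 0.015 m and z of dish in the frame of view_seat between -0.004 and 0.004 m and angle between dish's own z axis and vertical below 0.06 rad and contact force between dish and lifter below 0.05 N and x of lifter_blade in the frame of pad between -0.15 and 0.15 m and y of lifter_blade in the frame of pad between -0.05 and 0.05 m and x of lifter_foot in the frame of pad between -0.15 and 0.15 m and y of lifter_foot in the frame of pad between -0.05 and 0.05 m and angle between lifter's own z axis and vertical below 0.08 rad and z of lifter in the frame of pad below 0.009 m and linear speed of each of lifter, dish below 0.02 m/s and velocity of joint dimmer between -0.02 and 0.02 m/s); the robot touches nothing.
It fails at once if the gripper or arm touches the dish (contact force between any of the fingers, the arm and dish above 0.5 N).
It fails at once if the dish tips more than about 20 degrees (angle between dish's own z axis and vertical above 0.35 rad).
It fails at once if the bottle, the jar or a spare dish is moved by more than 25 mm (distance of any of bottle, jar, spare_low, spare_top from where it was at the start of the episode above 0.025 m).
It also fails if it takes over 72 s, if anything falls off the work surface, if the arm or the gripper's body presses on something with over 40 N, if the wrist force passes 120 N, or if a joint passes its speed limit or range.

## Working session

There is one attempt and no reset: what is moved stays moved. The work goes in short steps, Python scripts to look and compute and a tool call to move; the robot and the scene stay as the last step left them, time stands still between calls to the robot, and variables do not carry over. Pictures are saved under pics/ and viewed, about 8 in all and at most 12, crops included, and the job is handed in when it is done.

Besides the shell and the picture viewer there is one more tool, called after "Call:" by a JSON object that holds its "fn" and its "kwargs". send_rows: Moves the arm, as the interface text tells. Its arguments: {"type":"object","properties":{"moves":{"type":"array","items":{"type":"array","items":{"type":"array","items":{"type":"number"}}}}},"required":["moves"]}

```bash
ls; mkdir -p pics
python3 - <<'E'
from rig import readout, capture, camera_model
import cv2, numpy as np
s=readout.read_state(); print(s['time_s'],s['position'],s['tcp_rot'],s['opening'],s['force'])
for n in ('top','side'):
    im=capture(n); cv2.imwrite(f'pics/{n}0.png',im)
    m=camera_model(n); print(n,{k:(np.round(v,4).tolist() if hasattr(v,'__len__') and not isinstance(v,str) else v) for k,v in m.items()})
E
```

```text
pics
0.0 [ 0.21290587 -0.58683679  0.2215645 ] [[ 9.40128221e-01  3.40820761e-01 -3.69111743e-04]
 [ 3.40820748e-01 -9.40125875e-01  2.13484100e-03]
 [ 3.80586635e-04 -2.13282522e-03 -9.99997653e-01]] 1.0025158893827348 [ 0.01450079  0.84577236 -0.10085908]
top {'camera_matrix': [[477.2482, 0.0, 278.0911], [0.0, 477.2482, 213.5281], [0.0, 0.0, 1.0]], 'pose': [[-0.0026, 0.993, -0.1182, 0.3171], [-0.9999, -0.0007, 0.0162, 0.0603], [0.0161, 0.1182, 0.9929, 1.5747], [0.0, 0.0, 0.0, 1.0]]}
side {'camera_matrix': [[425.0247, 0.0, 271.3829], [0.0, 425.0247, 206.9751], [0.0, 0.0, 1.0]], 'pose': [[-0.9971, 0.0319, -0.0688, 0.395], [-0.0758, -0.4619, 0.8837, 1.2933], [-0.0036, 0.8864, 0.463, 0.7714], [0.0, 0.0, 0.0, 1.0]]}
```

View pics/top0.png

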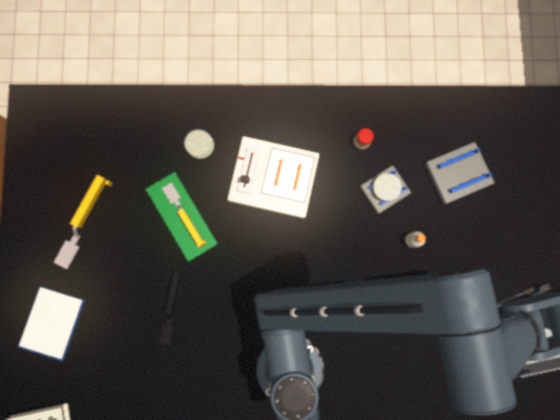

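View pics/side0.png

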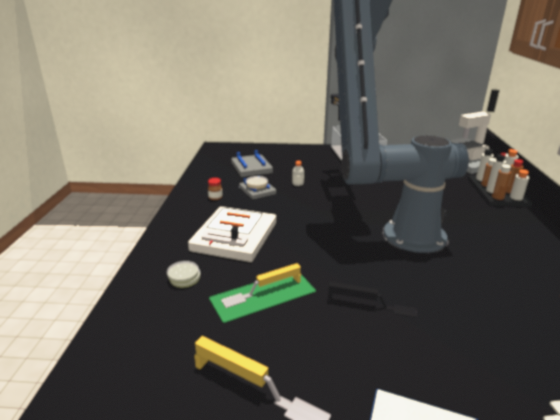

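The top view shows the lifter on the green pad at about (185,215). The dish is on the small stand at (387,188), the light box at (273,178), the jar at (364,138), the bottle at (415,240) and the spare dishes at (199,144). The side view agrees.

```bash
cat > h.py <<'E'
import numpy as np, cv2
from rig import readout, capture, camera_model, bot, spot_in, regions_of
def ray(n,px,z):
    m=camera_model(n); K=np.array(m['camera_matrix']); T=np.array(m['pose'])
    px=np.atleast_2d(np.asarray(px,float))
    d=np.c_[px,np.ones(len(px))]@np.linalg.inv(K).T*[1,-1,-1]@T[:3,:3].T
    o=T[:3,3]; return o+d*((z-o[2])/d[:,2])[:,None]
def proj(n,P):
    m=camera_model(n); K=np.array(m['camera_matrix']); T=np.array(m['pose'])
    c=(np.atleast_2d(P)-T[:3,3])@T[:3,:3]*[1,-1,-1]; p=c@K.T; return p[:,:2]/p[:,2:]
E
python3 - <<'E'
from h import *
im=capture('top'); capture('side')
Z=dict(pad=.003,stand=.02,lightbox=.035,dish=.03,lifter=.03,lifter_grip=.05,lifter_blade=.006,dimmer=.08,marker=.041,jar=.07,bottle=.1,spare_top=.032)
for t,z in Z.items():
    for r in regions_of('top',t)[:3]:
        m=r['mask'].astype(np.uint8)
        if m.sum()<4: continue
        v,u=np.nonzero(m); w=ray('top',np.c_[u,v],z)[:,:2]
        c,sz,a=cv2.minAreaRect((w*1000).astype(np.float32))
        print(t,round(r['p'],2),m.sum(),'mean',(w.mean(0)*1000).round(),'rect',np.round(c),np.round(sz),round(a,1))
for n in('top','side'):
  for t in ('dish','stand','lifter_grip','lifter_blade','dimmer_top','marker','view_seat','stand_seat'):
    for r in spot_in(n,t)[:2]: print(n,t,round(r['p'],2),np.round(np.array(r['location'])*1000))
big=lambda x0,y0,w,h,s:cv2.resize(im[y0:y0+h,x0:x0+w],None,fx=s,fy=s,interpolation=cv2.INTER_CUBIC)
a=np.hstack([big(225,130,100,90,4),big(355,155,60,60,6)]);b=big(140,165,90,100,4)
c=np.zeros((400,760,3),np.uint8);c[:400,:360]=b
cv2.imwrite('pics/crop1.png',np.vstack([a,c])[:, :760])
E
```

```text
pad 0.95 2387 mean [492. 355.] rect [497. 356.] [286. 113.] 31.4
stand 0.98 2531 mean [ 638. -569.] rect [ 639. -571.] [154. 194.] 22.5
stand 0.83 589 mean [ 574. -318.] rect [ 584. -321.] [108. 132.] 32.7
lightbox 0.6 5256 mean [621.  49.] rect [622.  49.] [263. 225.] 77.1
lightbox 0.23 61 mean [705. 268.] rect [706. 272.] [27. 77.] 42.6
dish 0.7 598 mean [ 589. -325.] rect [ 589. -326.] [90. 87.] 90.0
lifter 0.72 565 mean [196. 377.] rect [202. 373.] [ 35. 231.] 79.9
lifter 0.69 533 mean [503. 345.] rect [497. 339.] [234.  37.] 31.6
lifter 0.61 1087 mean [479. 672.] rect [478. 669.] [ 61. 309.] 64.7
lifter_grip 0.69 1058 mean [473. 666.] rect [475. 662.] [ 57. 305.] 64.7
lifter_grip 0.65 470 mean [500. 340.] rect [496. 334.] [228.  34.] 32.8
lifter_grip 0.64 541 mean [199. 373.] rect [204. 371.] [ 33. 225.] 80.5
lifter_blade 0.97 487 mean [503. 347.] rect [499. 345.] [237.  35.] 30.3
lifter_blade 0.91 616 mean [196. 382.] rect [201. 379.] [ 36. 235.] 80.0
lifter_blade 0.83 1143 mean [479. 683.] rect [479. 680.] [ 62. 316.] 65.1
dimmer 0.74 533 mean [497. 335.] rect [491. 330.] [226
[... 648 characters left out ...]
 380.  36.]
top lifter_grip 0.69 [500. 342.  40.]
top lifter_blade 0.93 [192. 377.  37.]
top lifter_blade 0.6 [477. 662.  49.]
top view_seat 0.67 [613.  45.  38.]
top stand_seat 0.86 [ 568. -306.   23.]
top stand_seat 0.55 [ 635. -569.   28.]
side dish 0.49 [ 583. -312.   47.]
side stand 0.69 [ 577. -285.   29.]
side stand 0.55 [ 632. -535.   29.]
side lifter_grip 0.97 [488. 669.  48.]
side lifter_grip 0.87 [478. 337.  39.]
side lifter_blade 0.79 [480. 338.  34.]
side lifter_blade 0.74 [486. 675.  48.]
side dimmer_top 0.5 [603. 149.  79.]
side view_seat 0.74 [497. 363.   3.]
side view_seat 0.69 [614. 104.  40.]
side stand_seat 0.77 [ 574. -287.   19.]
side stand_seat 0.77 [ 634. -533.   29.]
```

View pics/crop1.png

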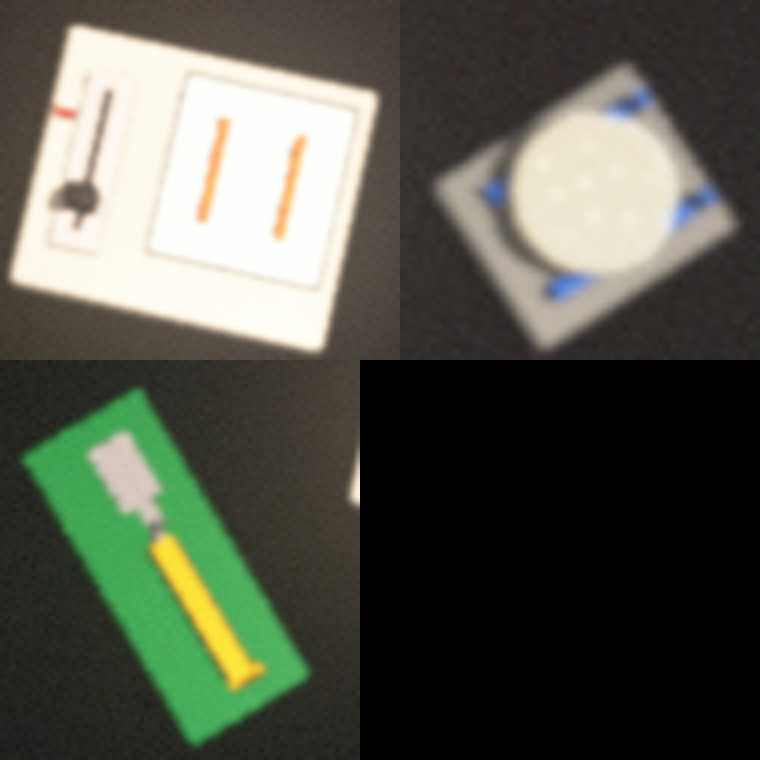

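Crop: light box at left with its rails running nearly up the picture; red tab at about (63,112) and the dimmer grip at (78,197). On the small stand, the rails run from lower left to upper right. The lifter blade points up-left. Next I fit the poses against silhouettes and work out which end of the stand has the stops.

```bash
cat > fit.py <<'E'
from h import *
from scipy.optimize import minimize
S=4
def box(x0,x1,y0,y1,z0,z1): return np.array([[x,y,z] for x in(x0,x1) for y in(y0,y1) for z in(z0,z1)])/1000.
def disc(r,z0,z1): t=np.linspace(0,2*np.pi,40); return np.array([[r*np.cos(a),r*np.sin(a),z] for a in t for z in(z0,z1)])/1000.
def place(P,q):
    c,s=np.cos(q[2]),np.sin(q[2]); return np.c_[P[:,0]*c-P[:,1]*s+q[0],P[:,0]*s+P[:,1]*c+q[1],P[:,2]]
def render(n,parts,q,shape):
    m=np.zeros(shape,np.uint8)
    for P in parts:
        px=(proj(n,place(P,q))+.5)*S-.5
        m|=cv2.fillConvexPoly(np.zeros(shape,np.uint8),cv2.convexHull(np.round(px*16).astype(np.int32)),1,shift=4)
    return m
def fit(n,mask,parts,q0):
    q0=np.array(q0,float)
    f=lambda d:1-(lambda r:(r&mask).sum()/max(1,(r|mask).sum()))(render(n,parts,q0+d*[1,1,5],mask.shape))
    r=minimize(f,np.zeros(3),method='Nelder-Mead',options=dict(initial_simplex=np.array([[0,0,0],[.01,0,0],[0,.01,0],[0,0,.01]])-.0025,xatol=1e-5,fatol=1e-5))
    return q0+r.x*[1,1,5],1-r.fun
def avg(n,k=6): return np.mean([capture(n) for _ in range(k)],0).astype(np.uint8)
def up(im): return cv2.resize(im,None,fx=S,fy=S,interpolation=cv2.INTER_CUBIC)
def near(m,n,c,rad):  # keep mask within rad of world point
    p=(proj(n,c)[0]+.5)*S-.5; k=np.zeros_like(m); cv2.circle(k,tuple(int(v) for v in p),int(rad),1,-1); return m&k
M=dict(pad=[box(-140,140,-55,55,0,3)],stand=[box(-65,65,-55,55,0,20)],box=[box(-110,110,-130,130,0,35)],
 rails=[box(-30,60,-82,-72,35,47),box(-30,60,-18,-8,35,47)],handle=[box(-85,45,-9,9,29,53),box(-85,-75,-15,15,3,40)],
 blade=[box(90,150,-18,18,3,5.5),box(66,90,-7,7,3,5.5)],dish=[disc(45,40,48)],srails=[box(-45,45,-37,-27,20,32),box(-45,45,27,37,20,32)])
E
cat > f1.py <<'E'
from fit import *
for n in('top','side'):
    im=avg(n); cv2.imwrite(f'pics/avg_{n}.png',im); I=up(im); H=cv2.cvtColor(I,cv2.COLOR_BGR2HSV); h,s,v=[H[...,i] for i in range(3)]
    u=lambda m:m.astype(np.uint8)
    yel=u((h>18)&(h<33)&(s>150)&(v>90)); grn=u((h>50)&(h<85)&(s>110)&(v>50)); org=u((h>5)&(h<20)&(s>75)&(v>170)); blu=u((h>100)&(h<130)&(s>120)&(v>70))
    lit=u((v>120)&(s<110)); red=u(((h<6)|(h>172))&(s>110)&(v>120))
    d=1 if n=='top' else 1.2
    padm=near(grn|yel|u(v>70),n,[.497,.356,0],220*d)
    pm=cv2.morphologyEx(padm,cv2.MORPH_CLOSE,np.ones((9,9)))
    print(n,'pad',*fit(n,pm,M['pad'],[.497,.356,.548]))
    print(n,'handle',*fit(n,near(yel,n,[.497,.345,.02],200*d),M['handle'],[.472,.326,.54]))
    bl=near(u((s<90)&(v>110)),n,[.572,.392,0],70*d)
    print(n,'blade',*fit(n,bl,M['blade'],[.472,.326,.54]))
    st=cv2.morphologyEx(near(u(v>75),n,[.584,-.32,.02],110*d),cv2.MORPH_OPEN,np.ones((5,5)))
    print(n,'stand',*fit(n,st,M['stand']+M['dish'],[.584,-.32,-1.0]))
    print(n,'box',*fit(n,cv2.morphologyEx(near(u(v>110),n,[.62,.05,.03],230*d),cv2.MORPH_CLOSE,np.ones((25,25))),M['box'],[.622,.049,-.225]))
    print(n,'rails',*fit(n,near(org,n,[.627,.002,.04],110*d),M['rails'],[.622,.049,-.225]))
    for nm,m,z,c in(('red',near(red,n,[.65,.165,.04],60*d),.041,0),('grip',near(u(v<100),n,[.595,.145,.06],30),.08,0)):
        b,a=np.nonzero(m); print(n,nm,m.sum(),ray(n,[(a.mean()+.5)/S-.5,(b.mean()+.5)/S-.5],z).round(4) if len(a) else '')
E
python3 f1.py
python3 - <<'E'
from h import *
a=cv2.imread('pics/avg_side.png');b=cv2.imread('pics/avg_top.png')
z=lambda i,x,y,w,h,s:cv2.resize(i[y:y+h,x:x+w],None,fx=s,fy=s,interpolation=cv2.INTER_CUBIC)
cv2.imwrite('pics/crop2.png',np.hstack([z(a,233,165,50,37,8),z(b,358,160,50,37*8//8,8)]))
E
```

```text
top pad [0.49696089 0.35548525 0.54473964] 0.8649989584714147
top handle [0.47233077 0.32912295 0.55226143] 0.8907008347893612
top blade [0.47113705 0.32768896 0.55155012] 0.8290727902946274
top stand [ 0.58460868 -0.32370124 -0.99558872] 0.9609684454136811
top box [ 0.62400638  0.04833479 -0.22419562] 0.9599656146383396
top rails [ 0.62479444  0.05105286 -0.22214268] 0.6991356382978723
top red 73 [[0.6837 0.1569 0.041 ]]
top grip 150 [[0.6022 0.1452 0.08  ]]
side pad [0.49432434 0.35364806 0.537825  ] 0.5862686238329983
side handle [0.46907564 0.31721064 0.56105285] 0.9046508917123208
side blade [0.46943874 0.32405959 0.54937354] 0.8341311134235172
side stand [ 0.58277896 -0.33773145 -1.00729323] 0.367544792604107
side box [ 0.62320478  0.04206244 -0.22629052] 0.5874175306314797
side rails [ 0.62359306  0.04113339 -0.25688814] 0.5453304205352266
side red 73 [[0.6806 0.152  0.041 ]]
side grip 863 [[0.6002 0.1641 0.08  ]]
```

View pics/crop2.png

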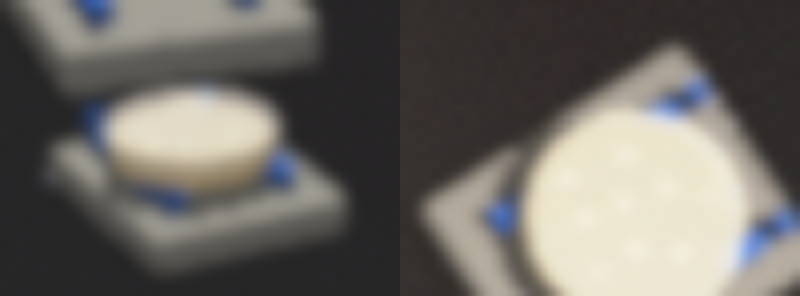

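The stops, with a dark gap before them, are at the upper-right end, so the stand's +x points to yaw −57°. The lifter is at (0.472, 0.328) with yaw 31.6°, and the light box seat at about (0.629, 0.002) with yaw −12.8°. Next, the arm moves round to the lifter.

Call:
{"fn": "send_rows", "kwargs": {"moves": [[[0, 0, 0, 2, -2, 0, 1], [0, 0, 0, 3.2, -3.1, 0, 1], [0, 0, 0, 3.2, -3.1, 0, 1], [0, 0, 0, 3.2, -3.1, 0, 1], [0, 0, 0, 3.2, -3.1, 0, 1]]]}}

```text
time_s: 2.7
position: [0.3036, -0.4003, 0.2227]
tcp_rot: [[0.94, 0.34, 0.0], [0.34, -0.94, -0.0], [0.0, 0.0, -1.0]]
force: [-0.0, 0.0, -0.1]
opening: 1.003
```

Call:
{"fn": "send_rows", "kwargs": {"moves": [[[0, 0, 0, 3.2, -3.1, 0, 1], [0, 0, 0, 3.2, -3.1, 0, 1], [0, 0, 0, 3.2, -3.1, 0, 1], [0, 0, 0, 3.2, -3.1, 0, 1], [0, 0, 0, 3.2, -3.1, 0, 1]]]}}

```text
time_s: 3.2
position: [0.4014, -0.2, 0.2229]
tcp_rot: [[0.94, 0.34, 0.001], [0.34, -0.94, -0.001], [0.001, 0.001, -1.0]]
force: [1.8, -0.8, 0.5]
opening: 1.0
```

Call:
{"fn": "send_rows", "kwargs": {"moves": [[[0, 0, 0, 3.2, -3.1, 0, 1], [0, 0, 0, 3.2, -3.1, 0, 1], [0, 0, -1, 1.7, -4, 0, 1], [0, 0, -1, 1.7, -4, 0, 1], [0, 0, -1, 1.7, -4, 0, 1]]]}}

```text
time_s: 3.7
position: [0.4447, 0.0106, 0.2228]
tcp_rot: [[0.921, 0.39, 0.001], [0.39, -0.921, -0.0], [0.001, 0.0, -1.0]]
force: [0.0, -0.2, 0.3]
opening: 1.001
```

Call:
{"fn": "send_rows", "kwargs": {"moves": [[[0, 0, -1, 1.8, -3.9, 0, 1], [0, 0, -1, 1.9, -3.9, 1, 1], [0, 0, -1, 1.9, -3.9, 1, 1], [0, 0, -1, 2, -3.8, 1, 1], [0, 0, -1, 1.2, -2, 1, 1]]]}}

```text
time_s: 4.2
position: [0.4511, 0.2078, 0.1825]
tcp_rot: [[0.882, 0.471, 0.001], [0.471, -0.882, 0.001], [0.001, -0.0, -1.0]]
force: [-0.0, 0.5, -0.4]
opening: 1.001
```

```bash
cat > go.py <<'E'
# usage: go.py x y z yawdeg  -> remaining turn (rotvec deg, tool) and shift (cm, tool) with tool down
import sys; from h import *
from scipy.spatial.transform import Rotation as R
s=readout.read_state(); p=np.array(s['position']); A=np.array(s['tcp_rot'])
t=np.array([float(v) for v in sys.argv[1:4]]); y=np.radians(float(sys.argv[4])); c,n=np.cos(y),np.sin(y)
B=np.array([[c,n,0],[n,-c,0],[0,0,-1]])
print('t',round(s['time_s'],2),'pos',p.round(4),'yaw',np.degrees(np.arctan2(A[1,0],A[0,0])).round(2),'tilt',np.degrees(A[:2,2]).round(2),'open',round(s['opening'],3),'F',np.round(s['force'],1))
print('turn',R.from_matrix(A.T@B).as_rotvec(degrees=True).round(2),'shift cm',((t-p)@A*100).round(2),'| shift in target axes',((t-p)@B*100).round(2),'j',np.round(s['joint_positions'],0))
E
python3 go.py 0.472 0.3285 0.10 31.6
```

```text
t 4.2 pos [0.4511 0.2078 0.1825] yaw 28.12 tilt [0.07 0.05] open 1.001 F [-0.   0.5 -0.4]
turn [-0.01 -0.08 -3.48] shift cm [ 7.52 -9.66  8.26] | shift in target axes [ 8.1  -9.19  8.25] j [ 12.  24. 103.   0.  53.  74.]
```

Call:
{"fn": "send_rows", "kwargs": {"moves": [[[0, 0, -3.5, 0, 0, 0, 1], [0, 0, 0, 3, -3.4, 3, 1], [0, 0, 0, 3, -3.4, 3, 1], [0, 0, 0, 2.1, -2.4, 2.2, 1], [0, 0, 0, 0, 0, 0, 1]]]}}

```text
time_s: 4.7
position: [0.4704, 0.3212, 0.1025]
tcp_rot: [[0.851, 0.525, -0.003], [0.525, -0.851, -0.0], [-0.003, -0.001, -1.0]]
force: [-0.8, -1.5, 0.3]
opening: 0.996
```

```bash
python3 go.py 0.472 0.3285 0.022 31.6
python3 - <<'E'
from h import *
a=capture('top');b=capture('side')
z=lambda i,x,y,w,h,s:cv2.resize(i[y:y+h,x:x+w],None,fx=s,fy=s,interpolation=cv2.INTER_CUBIC)
cv2.imwrite('pics/c3.png',np.hstack([z(a,130,160,100,110,4),z(b,195,225,100,110,4)]))
E
```

```text
t 4.7 pos [0.4704 0.3212 0.1025] yaw 31.64 tilt [-0.16 -0.02] open 0.996 F [-0.8 -1.5  0.3]
turn [-0.07  0.14  0.04] shift cm [ 0.54 -0.53  8.05] | shift in target axes [ 0.52 -0.54  8.05] j [23. 36. 96.  0. 49. 81.]
```

View pics/c3.png

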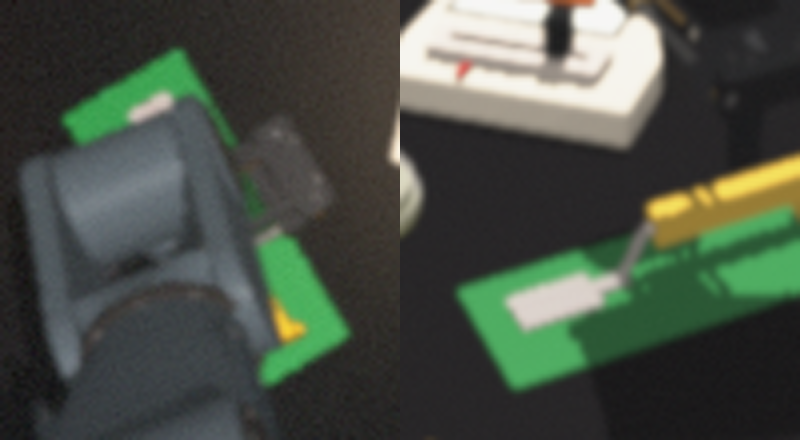

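The top view shows the gripper over the handle with its body across the lifter; the side view shows the blade flat and unobstructed. Descending.

Call:
{"fn": "send_rows", "kwargs": {"moves": [[[0, 0, 0, 0.4, -0.5, 1, 1], [0, 0, 0, 0, 0, 3, 1], [0, 0, 0, 0, 0, 2, 1], [0, 0, 0, 0, 0, 1, 1], [0, 0, 0, 0, 0, 0, 1]]]}}

```text
time_s: 5.3
position: [0.4714, 0.3237, 0.0346]
tcp_rot: [[0.854, 0.52, -0.002], [0.52, -0.854, -0.001], [-0.002, -0.0, -1.0]]
force: [0.2, -0.8, 0.5]
opening: 0.998
```

```bash
python3 go.py 0.472 0.3285 0.022 31.6
```

```text
t 5.3 pos [0.4714 0.3237 0.0346] yaw 31.36 tilt [-0.11 -0.05] open 0.998 F [ 0.2 -0.8  0.5]
turn [-0.02  0.12 -0.24] shift cm [ 0.3  -0.38  1.26] | shift in target axes [ 0.3  -0.38  1.26] j [23. 42. 97. -0. 41. 82.]
```

Call:
{"fn": "send_rows", "kwargs": {"moves": [[[0, 0, -0.2, 0.3, -0.4, 1.2, 1], [0, 0, 0, 0, 0, 0, 1], [0, 0, 0, 0, 0, 0, -1], [0, 0, 0, 0, 0, 0, -1], [0, 0, 0, 0, 0, 0, -1]]]}}

```text
time_s: 5.8
position: [0.4727, 0.3298, 0.0239]
tcp_rot: [[0.851, 0.524, 0.001], [0.524, -0.851, 0.0], [0.001, 0.0, -1.0]]
force: [-0.3, 0.2, 0.9]
opening: 0.814
```

Call:
{"fn": "send_rows", "kwargs": {"moves": [[[0, 0, 0, 0, 0, 0, -1], [0, 0, 0, 0, 0, 0, -1], [0, 0, 0, 0, 0, 0, -1], [0, 0, 0, 0, 0, 0, -1], [0, 0, 0, 0, 0, 0, -1]]]}}

```text
time_s: 6.3
position: [0.4724, 0.3296, 0.0234]
tcp_rot: [[0.851, 0.524, -0.0], [0.524, -0.851, -0.0], [-0.0, -0.0, -1.0]]
force: [-0.7, 0.1, -0.1]
opening: 0.355
```

```bash
python3 go.py 0.472 0.3285 0.022 31.6
```

```text
t 6.3 pos [0.4724 0.3296 0.0234] yaw 31.63 tilt [-0. -0.] open 0.355 F [-0.7  0.1 -0.1]
turn [-0.    0.    0.03] shift cm [-0.09  0.08  0.14] | shift in target axes [-0.09  0.08  0.14] j [24. 43. 97. -0. 40. 82.]
```

Call:
{"fn": "send_rows", "kwargs": {"moves": [[[0, 0, 0, 0, 0, 0, -1], [0, 0, 0, 0, 0, 0, -1], [0, 0, 0, 0, 0, 0, -1], [0, 0, 0, 0, 0, 0, -1], [0, 0, 0, 0, 0, 0, -1]]]}}

```text
time_s: 6.8
position: [0.4725, 0.3296, 0.0234]
tcp_rot: [[0.851, 0.524, 0.0], [0.524, -0.851, -0.0], [0.0, 0.0, -1.0]]
force: [-0.1, -0.0, -0.3]
opening: 0.202
```

Call:
{"fn": "send_rows", "kwargs": {"moves": [[[0, 0, 0, 0, 0, 0, -1], [0, 0, 0, 0, 0, -1, -1], [0, 0, 0, 0, 0, -2, -1], [0, 0, 0, 0, 0, -2, -1], [0, 0, 0, 0, 0, -2, -1]]]}}

```text
time_s: 7.3
position: [0.4721, 0.3297, 0.0945]
tcp_rot: [[0.852, 0.524, -0.0], [0.524, -0.852, 0.0], [-0.0, -0.0, -1.0]]
force: [0.3, 0.5, -1.4]
opening: 0.202
```

Call:
{"fn": "send_rows", "kwargs": {"moves": [[[0, 0, 0, 0, 0, -2, -1], [0, 0, 0, 0, 0, -2, -1], [0, 0, 0, 0, 0, -1, -1], [0, 0, 0, 0, 0, 0, -1], [0, 0, 0, 0, 0, 0, -1]]]}}

```text
time_s: 7.8
position: [0.4719, 0.3295, 0.1431]
tcp_rot: [[0.851, 0.524, -0.001], [0.524, -0.851, -0.0], [-0.001, -0.0, -1.0]]
force: [-0.6, 0.7, -1.2]
opening: 0.204
```

```bash
python3 go.py 0.45 -0.11 0.143 -57
```

```text
t 7.8 pos [0.4719 0.3295 0.1431] yaw 31.63 tilt [-0.04 -0.02] open 0.204 F [-0.6  0.7 -1.2]
turn [3.000e-02 4.000e-02 8.863e+01] shift cm [-2.491e+01  3.627e+01  2.000e-02] | shift in target axes [3.566e+01 2.577e+01 1.000e-02] j [24. 32. 94.  0. 54. 82.]
```

Call:
{"fn": "send_rows", "kwargs": {"moves": [[[0, 0, 3.7, -1, 1.6, 0, -1], [0, 0, 3.7, -1, 1.6, 0, -1], [0, 0, 7.4, -1.7, 3.4, 0, -1], [0, 0, 7.4, -1.2, 3.6, 0, -1], [0, 0, 7.4, -0.7, 3.7, 0, -1]]]}}

```text
time_s: 8.3
position: [0.4663, 0.1771, 0.1421]
tcp_rot: [[1.0, 0.031, -0.003], [0.031, -1.0, -0.0], [-0.003, 0.0, -1.0]]
force: [1.1, -0.1, -0.4]
opening: 0.203
```

Call:
{"fn": "send_rows", "kwargs": {"moves": [[[0, 0, 7.4, -0.3, 3.8, 0, -1], [0, 0, 7.4, 0.2, 3.8, 0, -1], [0, 0, 7.4, 0.7, 3.7, 0, -1], [0, 0, 7.4, 1.2, 3.6, 0, -1], [0, 0, 7.4, 1.7, 3.4, 0, -1]]]}}

```text
time_s: 8.8
position: [0.4599, -0.0125, 0.1423]
tcp_rot: [[0.816, -0.578, -0.003], [-0.578, -0.816, 0.001], [-0.003, 0.001, -1.0]]
force: [-0.0, -0.1, -0.6]
opening: 0.204
```

Call:
{"fn": "send_rows", "kwargs": {"moves": [[[0, 0, 7.4, 2.1, 3.2, 0, -1], [0, 0, 7.4, 2.5, 2.9, 0, -1], [0, 0, 3.7, 1.4, 1.2, 0, -1], [0, 0, 3.7, 1.4, 1.2, 0, -1], [0, 0, 0, 0, 0, 0, -1]]]}}

```text
time_s: 9.3
position: [0.4573, -0.1267, 0.1424]
tcp_rot: [[0.539, -0.842, -0.001], [-0.842, -0.539, 0.0], [-0.001, 0.001, -1.0]]
force: [-0.1, 0.3, -2.0]
opening: 0.205
```

```bash
python3 go.py 0.4568 -0.1265 0.0451 -57
cat > f2.py <<'E'
from fit import *
# dish pose alone, from the first averaged pictures
for n in('top','side'):
    I=up(cv2.imread(f'pics/avg_{n}.png')); H=cv2.cvtColor(I,cv2.COLOR_BGR2HSV)
    m=((H[...,2]>165)&(H[...,0]>15)&(H[...,0]<35)&(H[...,1]>18)).astype(np.uint8)
    m=cv2.morphologyEx(near(m,n,[.585,-.323,.045],90),cv2.MORPH_OPEN,np.ones((9,9)))
    print(n,'dish',*fit(n,m,[disc(45,46,48)] if n=='top' else [disc(45,36,48)],[.585,-.323,0]))
E
python3 f2.py
```

```text
t 9.3 pos [ 0.4573 -0.1267  0.1424] yaw -57.38 tilt [-0.05  0.01] open 0.205 F [-0.1  0.3 -2. ]
turn [ 0.04  0.03 -0.38] shift cm [-0.04  0.03  9.73] | shift in target axes [-0.04  0.03  9.73] j [-29.  26. 108.  -0.  46. 118.]
top dish [ 0.58699631 -0.31984759  0.0231519 ] 0.7468426165803109
side dish [ 0.58454499 -0.33787727  0.07323348] 0.7272452373752646
```

Call:
{"fn": "send_rows", "kwargs": {"moves": [[[0, 0, -0.4, 0, 0, 1, -1], [0, 0, 0, 0, 0, 3, -1], [0, 0, 0, 0, 0, 3, -1], [0, 0, 0, 0, 0, 1.7, -1], [0, 0, 0, 0, 0, 0.5, -1]]]}}

```text
time_s: 9.8
position: [0.4554, -0.1224, 0.0488]
tcp_rot: [[0.55, -0.835, -0.005], [-0.835, -0.55, 0.003], [-0.006, 0.003, -1.0]]
force: [0.7, -0.3, -0.5]
opening: 0.202
```

Call:
{"fn": "send_rows", "kwargs": {"moves": [[[0, 0, 0, 0, 0, 0, -1], [0, 0, 0, 0, 0, 0, -1], [0, 0, 0, 0, 0, 0, -1], [0, 0, 0, 0, 0, 0, -1], [0, 0, 0, 0, 0, 0, -1]]]}}

```text
time_s: 10.3
position: [0.4579, -0.1248, 0.052]
tcp_rot: [[0.548, -0.836, 0.001], [-0.836, -0.548, -0.001], [0.001, -0.001, -1.0]]
force: [0.3, -0.7, -1.4]
opening: 0.205
```

```bash
python3 go.py 0.4568 -0.1265 0.0451 -57
cat > ov.py <<'E'
# overlay: lifter model at TCP (red), stand model (green), box (cyan) in both views
import sys; from fit import *
def overlay(im,n,parts,q,dz,col,s,o):
    for P in parts:
        Q=place(P,q)+[0,0,dz]; px=(proj(n,Q)-o+.5)*s-.5
        cv2.polylines(im,[cv2.convexHull(np.round(px).astype(np.int32))],True,col,1)
def make(name,ct,cs,w=50,h=50,s=8,draw=True,extra=()):
    st=readout.read_state(); p=st['position']; A=np.array(st['tcp_rot']); q=[p[0],p[1],np.arctan2(A[1,0],A[0,0])]; out=[]
    for n,c in(('top',ct),('side',cs)):
        i=avg(n,3); x,y=(np.round(proj(n,c)[0])-[w/2,h/2]).astype(int); j=cv2.resize(i[y:y+h,x:x+w],None,fx=s,fy=s,interpolation=cv2.INTER_CUBIC); o=np.array([x,y])
        if draw:
            overlay(j,n,M['blade']+M['handle'],q,p[2]-.0234,(0,0,255),s,o)
        for parts,qq,dz,col in extra: overlay(j,n,parts,qq,dz,col,s,o)
        out.append(j)
    cv2.imwrite(f'pics/{name}.png',np.hstack(out))
STAND=[.5846,-.3237,-.9956]; BOX=[.6242,.049,-.223]
E
python3 - <<'E'
from ov import *
c=np.array([.55,-.27,.03])
make('c4',c,c,64,64,6,extra=[(M['stand']+M['srails'],STAND,0,(0,255,0)),(M['dish'],[.587,-.3198,0],0,(255,255,0))])
E
```

```text
t 10.3 pos [ 0.4579 -0.1248  0.052 ] yaw -56.77 tilt [ 0.08 -0.04] open 0.205 F [ 0.3 -0.7 -1.4]
turn [-0.04 -0.08  0.23] shift cm [0.08 0.18 0.69] | shift in target axes [0.08 0.18 0.69] j [-29.  36. 111.   0.  32. 118.]
```

View pics/c4.png

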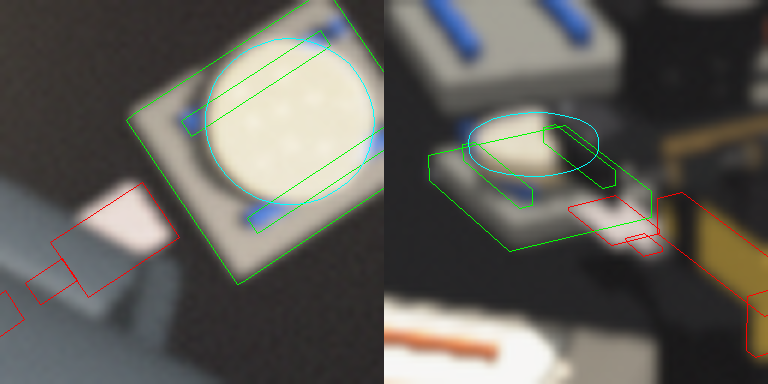

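In the top view the stand and dish outlines fit. The real blade lies a few mm to the upper left of the model. The side view matches both. I'll measure that offset, since it matters for the fit between the rails.

```bash
cat > f3.py <<'E'
from fit import *
st=readout.read_state(); p=st['position']; A=np.array(st['tcp_rot']); yaw=np.arctan2(A[1,0],A[0,0]); dz=p[2]-.0234
Pb=[P+[0,0,dz] for P in M['blade'][:1]]
for n in('top','side'):
    I=up(avg(n,6)); H=cv2.cvtColor(I,cv2.COLOR_BGR2HSV); v=H[...,2]; 
    c=[p[0]+.12*np.cos(yaw),p[1]+.12*np.sin(yaw),.03]
    bl=near((v>130).astype(np.uint8),n,c,65); arm=cv2.dilate(((v>55)&(v<=130)&(H[...,1]>50)).astype(np.uint8),np.ones((3,3)))
    best=[]
    for a in np.arange(-10,10.1,1):
        for b in np.arange(-10,10.1,1):
            q=[p[0]+(a*np.cos(yaw)-b*np.sin(yaw))/1000,p[1]+(a*np.sin(yaw)+b*np.cos(yaw))/1000,yaw]
            r=render(n,Pb,q,bl.shape); core=cv2.erode(arm,np.ones((5,5)))
            r=r&(1-core); m=bl
            best.append(((r&m).sum()/(r|m).sum(),a,b))
    best.sort(reverse=True); print(n,bl.sum(),[tuple(np.round(x,3)) for x in best[:4]])
E
python3 f3.py
```

```text
top 2629 [(np.float64(0.404), np.float64(-3.0), np.float64(4.0)), (np.float64(0.403), np.float64(-3.0), np.float64(5.0)), (np.float64(0.4), np.float64(-2.0), np.float64(5.0)), (np.float64(0.4), np.float64(-2.0), np.float64(4.0))]
side 2017 [(np.float64(0.518), np.float64(-6.0), np.float64(-3.0)), (np.float64(0.517), np.float64(-8.0), np.float64(-4.0)), (np.float64(0.517), np.float64(-4.0), np.float64(-3.0)), (np.float64(0.517), np.float64(-6.0), np.float64(-2.0))]
```

The offsets agree with a camera bias of about (+3, +2) mm and a grip 3.5 mm forward of the nominal point. I'll correct sideways by 5.7 mm and down by 7 mm, go forward to just short of the rails, and check again.

Call:
{"fn": "send_rows", "kwargs": {"moves": [[[0, 0, 0.2, 0, 0.6, 0, -1], [0, 0, 0, 0, 0, 0.4, -1], [0, 0, 0, 0, 0, 0.3, -1], [0, 0, 0, 0, 0, 0, -1], [0, 0, 0, 0, 0, 0, -1]]]}}

```text
time_s: 11.7
position: [0.4524, -0.1279, 0.0442]
tcp_rot: [[0.545, -0.838, -0.0], [-0.838, -0.545, 0.0], [-0.0, 0.0, -1.0]]
force: [0.1, -0.9, -0.9]
opening: 0.206
```

Call:
{"fn": "send_rows", "kwargs": {"moves": [[[0, 0, 0, 0.8, 0, 0, -1], [0, 0, 0, 1.2, 0, 0, -1], [0, 0, 0, 0.8, 0, 0, -1], [0, 0, 0, 0, 0, 0, -1], [0, 0, 0, 0, 0, 0, -1]]]}}

```text
time_s: 12.2
position: [0.4677, -0.1517, 0.0443]
tcp_rot: [[0.544, -0.839, -0.0], [-0.839, -0.544, 0.0], [-0.0, 0.0, -1.0]]
force: [-0.0, 0.3, -1.0]
opening: 0.201
```

```bash
python3 go.py 0.5181 -0.2280 0.0451 -57
python3 - <<'E'
from ov import *
p=readout.read_state(); P=p['position']; A=np.array(p['tcp_rot']); y=np.arctan2(A[1,0],A[0,0])
q=[P[0]-.0035*np.cos(y)+.003,P[1]-.0035*np.sin(y)+.002,y]
c=np.array([.55,-.27,.03])
make('c5',c,c,64,64,6,False,extra=[(M['stand']+M['srails'],STAND,0,(0,255,0)),(M['blade']+M['handle'],q,P[2]-.0234,(0,0,255))])
E
```

```text
t 12.2 pos [ 0.4677 -0.1517  0.0443] yaw -57.01 tilt [-0.01  0.01] open 0.201 F [-0.   0.3 -1. ]
turn [ 0.    0.01 -0.01] shift cm [ 9.14 -0.07 -0.08] | shift in target axes [ 9.14 -0.07 -0.08] j [-31.  38. 109.   0.  33. 116.]
```

View pics/c5.png

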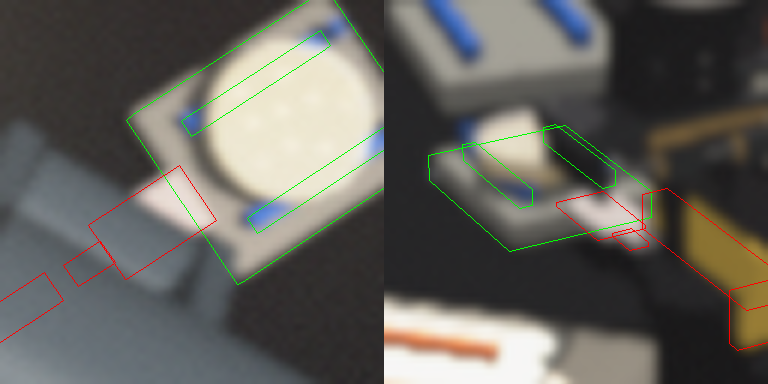

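The blade now matches the shifted model and is aimed at the middle of the gap, about 1–2 mm off. Going in by 9 cm.

Call:
{"fn": "send_rows", "kwargs": {"moves": [[[0, 0, 0, 0.6, 0, 0, -1], [0, 0, 0, 1, 0, 0, -1], [0, 0, 0, 1, 0, 0, -1], [0, 0, 0, 1, 0, 0, -1], [0, 0, 0, 0.8, 0, 0, -1]]]}}

```text
time_s: 13.0
position: [0.4927, -0.1897, 0.0444]
tcp_rot: [[0.545, -0.839, 0.001], [-0.839, -0.545, -0.001], [0.001, -0.0, -1.0]]
force: [-1.0, -0.7, -1.1]
opening: 0.204
```

```bash
python3 go.py 0.5175 -0.2270 0.0451 -57
```

```text
t 13.0 pos [ 0.4927 -0.1897  0.0444] yaw -57.0 tilt [ 0.06 -0.04] open 0.204 F [-1.  -0.7 -1.1]
turn [-0.03 -0.07 -0.  ] shift cm [ 4.48 -0.05 -0.06] | shift in target axes [ 4.48 -0.05 -0.07] j [-33.  39. 104.  -0.  37. 114.]
```

Call:
{"fn": "send_rows", "kwargs": {"moves": [[[0, 0, 0, 1, 0, 0, -1], [0, 0, 0, 1, 0, 0, -1], [0, 0, 0, 1.1, 0, 0, -1], [0, 0, 0, 1, 0, 0, -1], [0, 0, 0, 0.4, 0, 0, -1]]]}}

```text
time_s: 13.5
position: [0.5173, -0.2275, 0.0445]
tcp_rot: [[0.545, -0.839, 0.001], [-0.839, -0.545, -0.001], [0.002, -0.001, -1.0]]
force: [-0.5, -0.0, -0.7]
opening: 0.201
```

Call:
{"fn": "send_rows", "kwargs": {"moves": [[[0, 0, 0, 0, 0, 0, -1], [0, 0, 0, 0, 0, -0.2, -1], [0, 0, 0, 0, 0, -0.2, -1], [0, 0, 0, 0, 0, -0.1, -1], [0, 0, 0, 0, 0, -0.1, -1]]]}}

```text
time_s: 14.0
position: [0.516, -0.2256, 0.0506]
tcp_rot: [[0.545, -0.838, -0.0], [-0.838, -0.545, 0.0], [-0.0, 0.0, -1.0]]
force: [0.2, 0.9, -1.9]
opening: 0.206
```

Call:
{"fn": "send_rows", "kwargs": {"moves": [[[0, 0, 0, 0, 0, -0.1, -1], [0, 0, 0, 0, 0, -0.2, -1], [0, 0, 0, 0, 0, -0.2, -1], [0, 0, 0, 0, 0, -0.2, -1], [0, 0, 0, 0, 0, 0, -1]]]}}

```text
time_s: 14.5
position: [0.5164, -0.2262, 0.0577]
tcp_rot: [[0.545, -0.838, 0.001], [-0.838, -0.545, -0.0], [0.001, -0.0, -1.0]]
force: [-0.9, 0.6, -1.4]
opening: 0.205
```

```bash
python3 go.py 0.5175 -0.2270 0.0451 -57
python3 - <<'E'
from ov import *
p=readout.read_state(); P=p['position']; A=np.array(p['tcp_rot']); y=np.arctan2(A[1,0],A[0,0])
q=[P[0]-.0035*np.cos(y)+.003,P[1]-.0035*np.sin(y)+.002,y]
d=[q[0]+.12*np.cos(y),q[1]+.12*np.sin(y),0]
c=np.array([.57,-.30,.04])
make('c6',c,c,64,64,6,False,extra=[([disc(45,10,18)],d,P[2]-.0204-.0005-.0075,(255,255,0)),(M['blade']+M['handle'],q,P[2]-.0234,(0,0,255))])
E
```

```text
t 14.5 pos [ 0.5164 -0.2262  0.0577] yaw -56.97 tilt [ 0.03 -0.02] open 0.205 F [-0.9  0.6 -1.4]
turn [-0.02 -0.04  0.03] shift cm [ 0.13 -0.05  1.26] | shift in target axes [ 0.13 -0.05  1.26] j [-35.  39.  98.   0.  42. 112.]
```

View pics/c6.png

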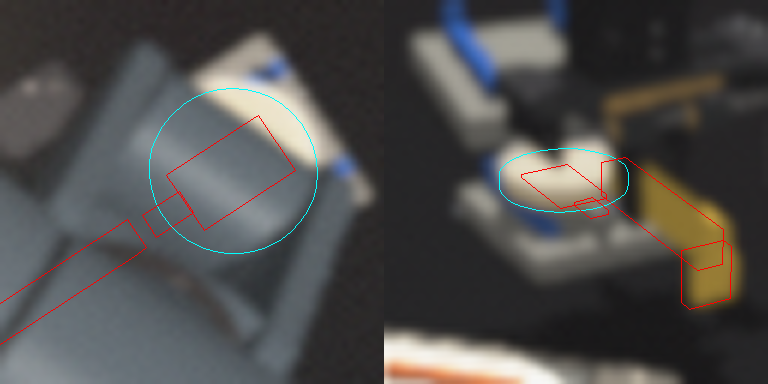

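Top view: the dish edge shows beyond the wrist and is only a few mm from the blade model. Side view: the dish sits level and clear of the rails. Lifting further.

Call:
{"fn": "send_rows", "kwargs": {"moves": [[[0, 0, 0, 0, 0, -0.3, -1], [0, 0, 0, 0, 0, -0.6, -1], [0, 0, 0, 0, 0, -0.9, -1], [0, 0, 0, 0, 0, -1, -1], [0, 0, 0, 0, 0, -1, -1]]]}}

```text
time_s: 15.3
position: [0.5164, -0.2261, 0.0966]
tcp_rot: [[0.545, -0.838, 0.001], [-0.838, -0.545, -0.0], [0.001, -0.0, -1.0]]
force: [0.7, 0.4, -0.7]
opening: 0.204
```

Call:
{"fn": "send_rows", "kwargs": {"moves": [[[0, 0, 0, 0, 0, -0.8, -1], [0, 0, 0, 0, 0, -0.4, -1], [0, 0, 0, 0, 0, -0.2, -1], [0, 0, 0, 0, 0, 0, -1], [0, 0, 0, 0, 0, 0, -1]]]}}

```text
time_s: 15.8
position: [0.5159, -0.2258, 0.1091]
tcp_rot: [[0.545, -0.838, -0.001], [-0.838, -0.545, 0.0], [-0.001, 0.0, -1.0]]
force: [0.0, -0.1, -1.8]
opening: 0.205
```

```bash
python3 go.py 0.510 0.023 0.11 -12.8
```

```text
t 15.8 pos [ 0.5159 -0.2258  0.1091] yaw -56.97 tilt [-0.04  0.03] open 0.205 F [ 0.  -0.1 -1.8]
turn [ -0.     0.05 -44.17] shift cm [-21.19 -13.07  -0.08] | shift in target axes [ -6.09 -24.13  -0.09] j [-35.  35.  97.   0.  49. 112.]
```

Call:
{"fn": "send_rows", "kwargs": {"moves": [[[0, 0, -0.7, -0.33, -0.2, 0, -1], [0, 0, -1.4, -0.65, -0.42, 0, -1], [0, 0, -2.1, -0.97, -0.66, 0, -1], [0, 0, -2.8, -1.24, -0.94, 0, -1], [0, 0, -2.8, -1.19, -1, 0, -1]]]}}

```text
time_s: 16.3
position: [0.5154, -0.1698, 0.1093]
tcp_rot: [[0.683, -0.73, -0.001], [-0.73, -0.683, 0.001], [-0.001, 0.0, -1.0]]
force: [0.4, 0.4, -1.1]
opening: 0.204
```

Call:
{"fn": "send_rows", "kwargs": {"moves": [[[0, 0, -2.8, -1.14, -1.06, 0, -1], [0, 0, -2.8, -1.09, -1.11, 0, -1], [0, 0, -2.8, -1.04, -1.16, 0, -1], [0, 0, -2.7, -0.98, -1.21, 0, -1], [0, 0, -2.7, -0.92, -1.25, 0, -1]]]}}

```text
time_s: 16.8
position: [0.5155, -0.0924, 0.1094]
tcp_rot: [[0.837, -0.547, 0.0], [-0.547, -0.837, 0.0], [0.0, -0.0, -1.0]]
force: [0.7, 0.2, -1.0]
opening: 0.209
```

Call:
{"fn": "send_rows", "kwargs": {"moves": [[[0, 0, -2.7, -0.86, -1.3, 0, -1], [0, 0, -2.7, -0.79, -1.34, 0, -1], [0, 0, -2.8, -0.73, -1.37, 0, -1], [0, 0, -2.8, -0.66, -1.41, 0, -1], [0, 0, -2.8, -0.59, -1.44, 0, -1]]]}}

```text
time_s: 17.3
position: [0.5156, -0.0147, 0.1094]
tcp_rot: [[0.944, -0.331, 0.0], [-0.331, -0.944, 0.0], [0.0, -0.0, -1.0]]
force: [-0.7, 0.1, -1.7]
opening: 0.204
```

Call:
{"fn": "send_rows", "kwargs": {"moves": [[[0, 0, -2.7, -0.52, -1.46, 0, -1], [0, 0, -2.1, -0.35, -1.11, 0, -1], [0, 0, -1.4, -0.2, -0.75, 0, -1], [0, 0, -0.7, -0.1, -0.38, 0, -1], [0, 0, 0, 0, 0, 0, -1]]]}}

```text
time_s: 17.8
position: [0.5153, 0.0232, 0.1094]
tcp_rot: [[0.976, -0.218, 0.0], [-0.218, -0.976, -0.0], [0.0, 0.0, -1.0]]
force: [-0.1, -0.2, -1.1]
opening: 0.204
```

```bash
python3 go.py 0.510 0.023 0.11 -12.8
python3 - <<'E'
from ov import *
p=readout.read_state(); P=p['position']; A=np.array(p['tcp_rot']); y=np.arctan2(A[1,0],A[0,0])
q=[P[0]-.0035*np.cos(y)+.003,P[1]-.0035*np.sin(y)+.002,y]
d=[q[0]+.12*np.cos(y),q[1]+.12*np.sin(y),0]
c=np.array([.61,.02,.07])
make('c7',c,c,80,80,5,False,extra=[([disc(45,10,18)],d,P[2]-.0204-.0005+.001,(255,255,0)),(M['blade']+M['handle'],q,P[2]-.0234,(0,0,255)),(M['rails']+M['box'],BOX,0,(0,160,0))])
E
```

```text
t 17.8 pos [0.5153 0.0232 0.1094] yaw -12.62 tilt [ 0.   -0.01] open 0.204 F [-0.1 -0.2 -1.1]
turn [ 0.01 -0.    0.18] shift cm [-0.52  0.13 -0.06] | shift in target axes [-0.52  0.14 -0.06] j [-10.  32. 104.  -0.  45.  93.]
```

View pics/c7.png

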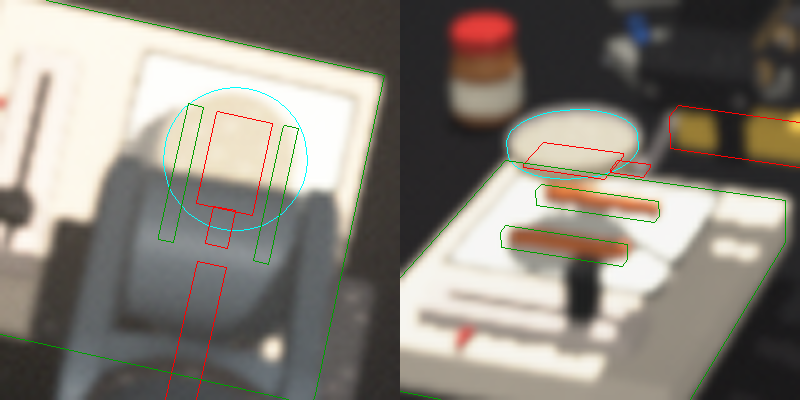

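The dish is level on the blade above the orange rails in both views. Now to measure its centre numerically.

```bash
cat > f4.py <<'E'
from fit import *
from scipy.optimize import least_squares
P=readout.read_state()['position']; z=P[2]-.0204+.0025+.015
I=up(avg('top',8)); L=cv2.cvtColor(I,cv2.COLOR_BGR2LAB).astype(float)[...,2]
L=cv2.GaussianBlur(L,(0,0),3)
c0=np.array([.633,.0,z]); pts=[]
for t in np.radians(np.arange(-110,111,4)):
    r=np.arange(.032,.058,.0005); Q=c0+np.c_[r*np.cos(t),r*np.sin(t),0*r]
    px=((proj('top',Q)+.5)*S-.5); val=cv2.remap(L.astype(np.float32),px[:,0].astype(np.float32)[None],px[:,1].astype(np.float32)[None],1)[0]
    g=np.gradient(val); k=np.argmin(g)
    if g[k]<-.25 and 2<k<len(r)-3: pts.append(Q[k,:2])
pts=np.array(pts)
f=least_squares(lambda p:np.hypot(*(pts-p[:2]).T)-.045,[.633,0],loss='soft_l1',f_scale=.001)
print(len(pts),'centre cam',f.x.round(4),'rms mm',np.median(abs(f.fun))*1000,'corrected',(f.x-[.003,.002]).round(4))
f=least_squares(lambda p:np.hypot(*(pts-p[:2]).T)-p[2],[.633,0,.045],loss='soft_l1',f_scale=.001); print(f.x.round(4))
E
python3 f4.py
```

```text
55 centre cam [0.6284 0.0051] rms mm 0.7499134317536099 corrected [0.6254 0.0031]
[0.6308 0.0049 0.0431]
```

The dish is 3 mm off sideways and centred lengthwise, and the blade is 1.4 mm off the gap's middle the other way. Both are well inside tolerance, so I lower straight down.

Call:
{"fn": "send_rows", "kwargs": {"moves": [[[0, 0, 0.2, 0, 0, 0.4, -1], [0, 0, 0, 0, 0, 0.8, -1], [0, 0, 0, 0, 0, 1, -1], [0, 0, 0, 0, 0, 0.9, -1], [0, 0, 0, 0, 0, 0.5, -1]]]}}

```text
time_s: 19.0
position: [0.5145, 0.023, 0.0719]
tcp_rot: [[0.975, -0.223, -0.002], [-0.223, -0.975, 0.0], [-0.002, 0.0, -1.0]]
force: [-0.1, 0.0, -2.0]
opening: 0.203
```

Call:
{"fn": "send_rows", "kwargs": {"moves": [[[0, 0, 0, 0, 0, 0.2, -1], [0, 0, 0, 0, 0, 0.2, -1], [0, 0, 0, 0, 0, 0.2, -1], [0, 0, 0, 0, 0, 0.1, -1], [0, 0, 0, 0, 0, 0, -1]]]}}

```text
time_s: 19.5
position: [0.5154, 0.0228, 0.0664]
tcp_rot: [[0.975, -0.223, 0.0], [-0.223, -0.975, -0.0], [0.0, -0.0, -1.0]]
force: [0.3, -0.3, -0.9]
opening: 0.202
```

```bash
python3 go.py 0.5153 0.0232 0.0606 -12.8
```

```text
t 19.5 pos [0.5154 0.0228 0.0664] yaw -12.87 tilt [ 0.01 -0.  ] open 0.202 F [ 0.3 -0.3 -0.9]
turn [-0.   -0.01 -0.07] shift cm [-0.02 -0.04  0.58] | shift in target axes [-0.02 -0.04  0.58] j [-10.  36. 105.   0.  39.  93.]
```

Call:
{"fn": "send_rows", "kwargs": {"moves": [[[0, 0, 0, 0, 0, 0.1, -1], [0, 0, 0, 0, 0, 0.1, -1], [0, 0, 0, 0, 0, 0.2, -1], [0, 0, 0, 0, 0, 0.2, -1], [0, 0, 0, 0, 0, 0, -1]]]}}

```text
time_s: 20.0
position: [0.5152, 0.0228, 0.0601]
tcp_rot: [[0.975, -0.223, -0.0], [-0.223, -0.975, 0.0], [-0.0, 0.0, -1.0]]
force: [-0.2, -0.8, -0.8]
opening: 0.208
```

Call:
{"fn": "send_rows", "kwargs": {"moves": [[[0, 0, 0, 0, 0, 0, -1], [0, 0, 0, 0, 0, 0, -1], [0, 0, 0, 0, 0, 0, -1], [0, 0, 0, 0, 0, 0, -1], [0, 0, 0, 0, 0, 0, -1]]]}}

```text
time_s: 20.5
position: [0.5154, 0.0228, 0.0604]
tcp_rot: [[0.975, -0.223, 0.0], [-0.223, -0.975, -0.0], [0.0, 0.0, -1.0]]
force: [-0.4, -0.5, -1.2]
opening: 0.207
```

```bash
python3 go.py 0.5153 0.0232 0.0606 -12.8;  python3 - <<'E'
from ov import *
p=readout.read_state(); P=p['position']; A=np.array(p['tcp_rot']); y=np.arctan2(A[1,0],A[0,0])
q=[P[0]-.0035*np.cos(y)+.003,P[1]-.0035*np.sin(y)+.002,y]
c=np.array([.61,.01,.05])
make('c8',c,c,56,56,7,False,extra=[([disc(45,47,63)],[.6296,.005,0],0,(255,255,0)),(M['blade'],q,P[2]-.0234,(0,0,255)),(M['rails'],BOX,0,(0,160,0))])
E
```

```text
t 20.5 pos [0.5154 0.0228 0.0604] yaw -12.87 tilt [ 0.01 -0.  ] open 0.207 F [-0.4 -0.5 -1.2]
turn [ 0.   -0.01 -0.07] shift cm [-0.02 -0.03 -0.02] | shift in target axes [-0.02 -0.03 -0.02] j [-10.  37. 105.  -0.  38.  93.]
```

View pics/c8.png

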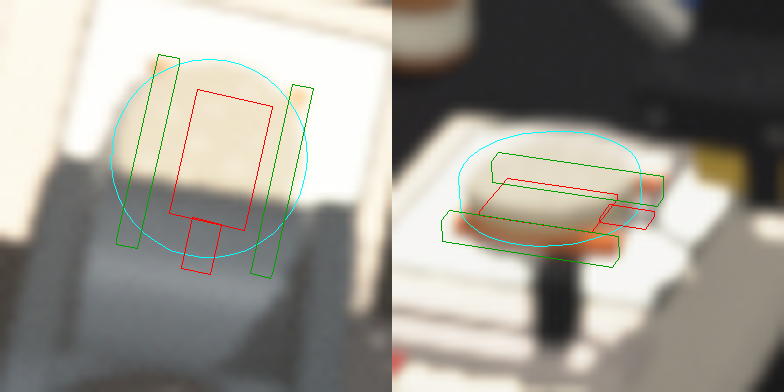

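The dish sits level on the orange rails and the blade is free below it. Drawing out slowly.

Call:
{"fn": "send_rows", "kwargs": {"moves": [[[0, 0, 0, -0.3, 0, 0, -1], [0, 0, 0, -0.7, 0, 0, -1], [0, 0, 0, -1, 0, 0, -1], [0, 0, 0, -1, 0, 0, -1], [0, 0, 0, -1, 0, 0, -1]]]}}

```text
time_s: 21.3
position: [0.4748, 0.0321, 0.0604]
tcp_rot: [[0.975, -0.223, -0.001], [-0.223, -0.975, 0.0], [-0.001, 0.0, -1.0]]
force: [-0.2, -0.2, -0.7]
opening: 0.203
```

```bash
python3 go.py 0.418 0.0447 0.0604 -12.8
```

```text
t 21.3 pos [0.4748 0.0321 0.0604] yaw -12.87 tilt [-0.05  0.01] open 0.203 F [-0.2 -0.2 -0.7]
turn [ 0.    0.05 -0.07] shift cm [-5.82  0.04  0.  ] | shift in target axes [-5.82  0.03 -0.  ] j [-10.  35. 111.   0.  34.  93.]
```

Call:
{"fn": "send_rows", "kwargs": {"moves": [[[0, 0, 0, -1.1, 0, 0, -1], [0, 0, 0, -1.2, 0, 0, -1], [0, 0, 0, -1.2, 0, 0, -1], [0, 0, 0, -1.2, 0, 0, -1], [0, 0, 0, -0.8, 0, 0, -1]]]}}

```text
time_s: 21.8
position: [0.421, 0.0444, 0.0604]
tcp_rot: [[0.975, -0.223, -0.001], [-0.223, -0.975, 0.0], [-0.001, 0.0, -1.0]]
force: [0.9, 1.2, -0.8]
opening: 0.203
```

Call:
{"fn": "send_rows", "kwargs": {"moves": [[[0, 0, 0, 0, 0, 0, -1], [0, 0, 0, 0, 0, 0, -1], [0, 0, 0, 0, 0, 0, -1], [0, 0, 0, 0, 0, 0, -1], [0, 0, 0, 0, 0, -0.5, -1]]]}}

```text
time_s: 22.3
position: [0.4228, 0.0439, 0.0651]
tcp_rot: [[0.975, -0.223, -0.001], [-0.223, -0.975, 0.0], [-0.001, 0.0, -1.0]]
force: [0.1, 0.7, -1.5]
opening: 0.202
```

Call:
{"fn": "send_rows", "kwargs": {"moves": [[[0, 0, 0, 0, 0, -2, -1], [0, 0, 0, 0, 0, -2, -1], [0, 0, 0, 0, 0, -2, -1], [0, 0, 0, 0, 0, -1, -1], [0, 0, 0, 0, 0, 0, -1]]]}}

```text
time_s: 22.8
position: [0.4237, 0.0438, 0.1366]
tcp_rot: [[0.975, -0.223, 0.004], [-0.223, -0.975, -0.001], [0.004, -0.0, -1.0]]
force: [0.5, -1.0, -1.4]
opening: 0.206
```

```bash
python3 go.py 0.472 0.329 0.134 31.6;  cat > f5.py <<'E'
from ov import *
from scipy.optimize import least_squares
I=up(avg('top',8)); L=cv2.GaussianBlur(cv2.cvtColor(I,cv2.COLOR_BGR2LAB).astype(np.float32)[...,2],(0,0),3)
z=.062; c0=np.array([.63,.004,z]); pts=[]
for t in np.radians(np.arange(-180,180,5)):
    r=np.arange(.034,.056,.0005); Q=c0+np.c_[r*np.cos(t),r*np.sin(t),0*r]
    px=((proj('top',Q)+.5)*S-.5).astype(np.float32); g=np.gradient(cv2.remap(L,px[:,0][None],px[:,1][None],1)[0]); k=np.argmin(g)
    if g[k]<-.25 and 2<k<len(r)-3: pts.append(Q[k,:2])
pts=np.array(pts); f=least_squares(lambda p:np.hypot(*(pts-p[:2]).T)-p[2],[.63,0,.045],loss='soft_l1',f_scale=.001)
d=f.x[:2]-[.6289,.0018]; print('dish',len(pts),f.x.round(4),'off seat mm',d*1000)
E
python3 f5.py
python3 - <<'E'
from ov import *
c=np.array([.61,.03,.05])
make('c9',c,c,66,66,6,False,extra=[(M['rails'],BOX,0,(0,160,0))])
E
```

```text
t 22.8 pos [0.4237 0.0438 0.1366] yaw -12.87 tilt [ 0.21 -0.03] open 0.206 F [ 0.5 -1.  -1.4]
turn [  0.07  -0.2  -44.47] shift cm [ -1.65 -28.87   0.26] | shift in target axes [ 19.05 -21.76   0.26] j [ -9.  24. 115.  -0.  41.  94.]
dish 66 [0.6312 0.0076 0.0454] off seat mm [2.28705863 5.77152724]
```

View pics/c9.png

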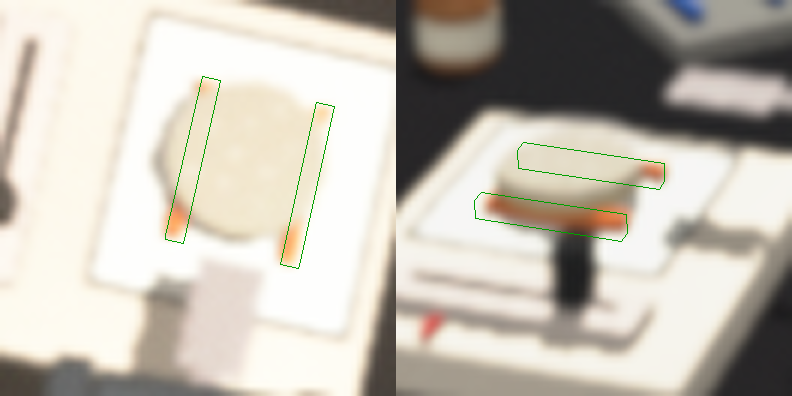

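The dish rests level on the rails and the blade is out; the measured offset is 6 mm, within the 15 mm limit. Carrying the lifter back to the pad.

Call:
{"fn": "send_rows", "kwargs": {"moves": [[[0, 0, -2.2, -0.08, -1.45, 0, -1], [0, 0, -2.3, -0.02, -1.45, 0, -1], [0, 0, -4.5, 0.18, -2.89, 0, -1], [0, 0, -4.5, 0.4, -2.87, 0, -1], [0, 0, -4.5, 0.62, -2.83, 0, -1]]]}}

```text
time_s: 24.0
position: [0.4456, 0.1586, 0.1354]
tcp_rot: [[0.996, 0.092, 0.0], [0.092, -0.996, -0.0], [0.0, 0.0, -1.0]]
force: [0.8, -0.1, -1.6]
opening: 0.204
```

Call:
{"fn": "send_rows", "kwargs": {"moves": [[[0, 0, -4.5, 0.84, -2.77, 0, -1], [0, 0, -4.4, 1.05, -2.7, 0, -1], [0, 0, -4.4, 1.26, -2.61, 0, -1], [0, 0, -4.4, 1.46, -2.51, 0, -1], [0, 0, -4.4, 1.65, -2.38, 0, -1]]]}}

```text
time_s: 24.5
position: [0.4749, 0.3007, 0.1352]
tcp_rot: [[0.888, 0.461, -0.0], [0.461, -0.888, -0.0], [-0.0, 0.0, -1.0]]
force: [1.3, 0.4, -0.9]
opening: 0.206
```

Call:
{"fn": "send_rows", "kwargs": {"moves": [[[0, 0, -2.2, 0.89, -1.14, 0, -1], [0, 0, -2.2, 0.93, -1.11, 0, -1], [0, 0, 0, 0, 0, 0, -1], [0, 0, 0, 0, 0, 0, -1], [0, 0, 0, 0, 0, 0, -1]]]}}

```text
time_s: 25.0
position: [0.4799, 0.3268, 0.1352]
tcp_rot: [[0.852, 0.523, -0.001], [0.523, -0.852, -0.001], [-0.001, 0.0, -1.0]]
force: [0.6, 0.1, -0.8]
opening: 0.202
```

```bash
python3 go.py 0.4724 0.3296 0.0234 31.6
```

```text
t 25.0 pos [0.4799 0.3268 0.1352] yaw 31.55 tilt [-0.06 -0.05] open 0.202 F [ 0.6  0.1 -0.8]
turn [ 0.01  0.08 -0.05] shift cm [-0.47 -0.63 11.18] | shift in target axes [-0.49 -0.63 11.18] j [23. 33. 93. -0. 54. 82.]
```

Call:
{"fn": "send_rows", "kwargs": {"moves": [[[0, 0, 0, -0.5, -0.6, 1, -1], [0, 0, 0, 0, 0, 2.5, -1], [0, 0, 0, 0, 0, 3, -1], [0, 0, 0, 0, 0, 2.5, -1], [0, 0, 0, 0, 0, 1, -1]]]}}

```text
time_s: 25.5
position: [0.4704, 0.329, 0.0326]
tcp_rot: [[0.852, 0.524, -0.006], [0.524, -0.852, -0.002], [-0.006, -0.001, -1.0]]
force: [0.3, 0.4, -1.1]
opening: 0.201
```

Call:
{"fn": "send_rows", "kwargs": {"moves": [[[0, 0, 0, 0, 0, 0.4, -1], [0, 0, 0, 0, 0, 0, -1], [0, 0, 0, 0, 0, 0, -1], [0, 0, 0, 0, 0, 0, -1], [0, 0, 0, 0, 0, 0, -1]]]}}

```text
time_s: 26.0
position: [0.4735, 0.3307, 0.0324]
tcp_rot: [[0.851, 0.524, 0.002], [0.524, -0.851, 0.001], [0.002, 0.0, -1.0]]
force: [0.3, 1.0, -1.0]
opening: 0.203
```

```bash
python3 go.py 0.4724 0.3296 0.0234 31.6
```

```text
t 26.0 pos [0.4735 0.3307 0.0324] yaw 31.63 tilt [0.1  0.05] open 0.203 F [ 0.3  1.  -1. ]
turn [ 0.01 -0.11  0.03] shift cm [-0.16  0.04  0.9 ] | shift in target axes [-0.16  0.04  0.9 ] j [24. 42. 97.  0. 41. 82.]
```

Call:
{"fn": "send_rows", "kwargs": {"moves": [[[0, 0, 0, 0, 0, 0.4, -1], [0, 0, 0, 0, 0, 0.3, -1], [0, 0, 0, 0, 0, 0.1, -1], [0, 0, 0, 0, 0, 0, -1], [0, 0, 0, 0, 0, 0, -1]]]}}

```text
time_s: 26.5
position: [0.4727, 0.3303, 0.0233]
tcp_rot: [[0.851, 0.524, -0.0], [0.524, -0.851, -0.0], [-0.001, -0.0, -1.0]]
force: [-0.1, -0.5, 0.8]
opening: 0.202
```

```bash
python3 go.py 0.4724 0.3296 0.0234 31.6
```

```text
t 26.5 pos [0.4727 0.3303 0.0233] yaw 31.63 tilt [-0.03 -0.01] open 0.202 F [-0.1 -0.5  0.8]
turn [-0.    0.03  0.03] shift cm [-0.06  0.05 -0.01] | shift in target axes [-0.06  0.05 -0.01] j [24. 43. 97. -0. 40. 82.]
```

Call:
{"fn": "send_rows", "kwargs": {"moves": [[[0, 0, 0, 0, 0, 0, 1], [0, 0, 0, 0, 0, 0, 1], [0, 0, 0, 0, 0, 0, 1], [0, 0, 0, 0, 0, 0, 1], [0, 0, 0, 0, 0, 0, 1]]]}}

```text
time_s: 27.0
position: [0.473, 0.3305, 0.0234]
tcp_rot: [[0.851, 0.524, 0.0], [0.524, -0.851, 0.0], [0.0, 0.0, -1.0]]
force: [0.4, -1.0, -1.3]
opening: 0.574
```

Call:
{"fn": "send_rows", "kwargs": {"moves": [[[0, 0, 0, 0, 0, 0, 1], [0, 0, 0, 0, 0, 0, 1], [0, 0, 0, 0, 0, 0, 1], [0, 0, 0, 0, 0, 0, 1], [0, 0, 0, 0, 0, -1, 1]]]}}

```text
time_s: 27.5
position: [0.4719, 0.33, 0.0326]
tcp_rot: [[0.851, 0.524, -0.003], [0.524, -0.851, -0.001], [-0.003, -0.0, -1.0]]
force: [-0.1, -0.1, -0.4]
opening: 0.976
```

Call:
{"fn": "send_rows", "kwargs": {"moves": [[[0, 0, 0, 0, 0, -3, 1], [0, 0, 0, 0, 0, -3, 1], [0, 0, 0, 0, 0, -3, 1], [0, 0, 0, 0, 0, -3, 1], [0, 0, 0, 0, 0, -1, 1]]]}}

```text
time_s: 28.0
position: [0.4747, 0.3313, 0.1673]
tcp_rot: [[0.851, 0.524, 0.006], [0.524, -0.851, 0.003], [0.007, 0.001, -1.0]]
force: [0.1, -0.1, 0.4]
opening: 0.998
```

```bash
python3 go.py 0.5981 0.1394 0.16 77.2
```

```text
t 28.0 pos [0.4747 0.3313 0.1673] yaw 31.63 tilt [0.36 0.16] open 0.998 F [ 0.1 -0.1  0.4]
turn [  0.2   -0.35 -45.57] shift cm [ 0.43 22.81  0.75] | shift in target axes [-15.98  16.28   0.73] j [24. 31. 92.  0. 57. 82.]
```

Call:
{"fn": "send_rows", "kwargs": {"moves": [[[0, 0, 0, 0, 3, 0, 1], [0, 0, 0, 0, 4.2, 0, 1], [0, 0, 0, 0.1, 4.2, 0, 1], [0, 0, 0, 0.1, 4.2, 0, 1], [0, 0, 0, 0.1, 4.2, 0, 1]]]}}

```text
time_s: 28.5
position: [0.5794, 0.162, 0.1629]
tcp_rot: [[0.851, 0.525, -0.001], [0.525, -0.851, -0.0], [-0.001, -0.001, -1.0]]
force: [0.9, 1.0, -0.1]
opening: 0.999
```

Call:
{"fn": "send_rows", "kwargs": {"moves": [[[0, 0, -7.6, 0.1, 3, 0, 1], [0, 0, -7.6, 0, 0, 0, 1], [0, 0, -7.6, 0, 0, 0, 1], [0, 0, -7.6, 0, 0, 0, 1], [0, 0, -7.6, 0, 0, 0, 1]]]}}

```text
time_s: 29.0
position: [0.5953, 0.1381, 0.1626]
tcp_rot: [[0.343, 0.939, -0.002], [0.939, -0.343, -0.0], [-0.001, -0.002, -1.0]]
force: [0.2, 0.5, -0.6]
opening: 0.999
```

Call:
{"fn": "send_rows", "kwargs": {"moves": [[[0, 0, -7.6, 0, 0, 0, 1], [0, 0, 0, 0, 0, 0, 1], [0, 0, 0, 0, 0, 0, 1], [0, 0, 0, 0, 0, 0, 1], [0, 0, 0, 0, 0, 0, 1]]]}}

```text
time_s: 29.5
position: [0.5958, 0.1384, 0.1633]
tcp_rot: [[0.222, 0.975, -0.0], [0.975, -0.222, -0.0], [-0.0, -0.0, -1.0]]
force: [0.1, -0.1, -0.1]
opening: 1.001
```

```bash
python3 go.py 0.5981 0.1394 0.06 77.2
python3 - <<'E'
from ov import *
a=avg('top',3);b=avg('side',3)
z=lambda i,x,y,w,h,s:cv2.resize(i[y:y+h,x:x+w],None,fx=s,fy=s,interpolation=cv2.INTER_CUBIC)
cv2.imwrite('pics/c10.png',np.hstack([z(a,135,130,130,140,3),z(b,180,190,130,140,3)]))
E
```

```text
t 29.5 pos [0.5958 0.1384 0.1633] yaw 77.16 tilt [-0.01 -0.  ] open 1.001 F [ 0.1 -0.1 -0.1]
turn [-0.01  0.   -0.04] shift cm [ 0.15  0.2  10.33] | shift in target axes [ 0.15  0.2  10.33] j [ 3. 33. 87. -0. 59. 15.]
```

View pics/c10.png

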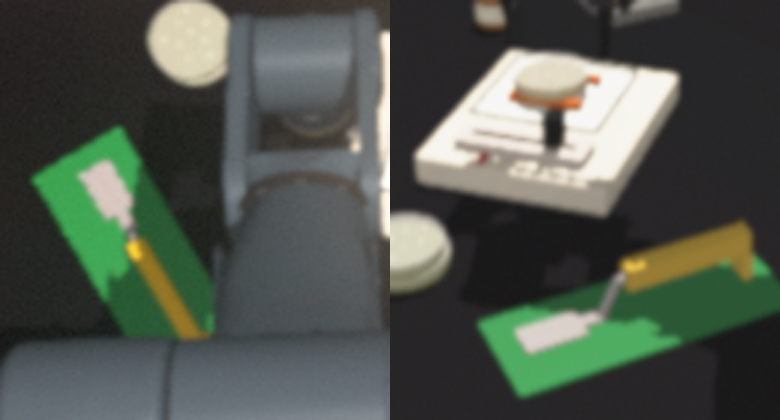

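The lifter lies flat on the pad, and the fingers straddle the dimmer grip from above. Descending on it.

Call:
{"fn": "send_rows", "kwargs": {"moves": [[[0, 0, 0, 0.2, 0.2, 1, 1], [0, 0, 0, 0, 0, 3, 1], [0, 0, 0, 0, 0, 3, 1], [0, 0, 0, 0, 0, 2, 1], [0, 0, 0, 0, 0, 0.5, 1]]]}}

```text
time_s: 30.3
position: [0.5961, 0.1399, 0.0651]
tcp_rot: [[0.221, 0.975, -0.006], [0.975, -0.221, -0.0], [-0.002, -0.006, -1.0]]
force: [-0.5, 0.8, 0.1]
opening: 0.998
```

Call:
{"fn": "send_rows", "kwargs": {"moves": [[[0, 0, 0, 0, 0, 0, 1], [0, 0, 0, 0, 0, 0, -1], [0, 0, 0, 0, 0, 0, -1], [0, 0, 0, 0, 0, 0, -1], [0, 0, 0, 0, 0, 0, -1]]]}}

```text
time_s: 30.8
position: [0.5988, 0.1399, 0.0693]
tcp_rot: [[0.221, 0.975, 0.002], [0.975, -0.221, 0.0], [0.0, 0.002, -1.0]]
force: [-0.2, 0.6, -0.4]
opening: 0.723
```

Call:
{"fn": "send_rows", "kwargs": {"moves": [[[0, 0, 0, 0, 0, 0, -1], [0, 0, 0, 0, 0, 0, -1], [0, 0, 0, 0, 0, 0, -1], [0, 0, 0, 0, 0, 0, -1], [0, 0, 0, 0, 0, 0, -1]]]}}

```text
time_s: 31.3
position: [0.599, 0.1398, 0.0684]
tcp_rot: [[0.221, 0.975, 0.002], [0.975, -0.221, -0.0], [0.0, 0.002, -1.0]]
force: [1.3, -0.5, -1.7]
opening: 0.265
```

```bash
python3 go.py 0.5981 0.1394 0.06 77.2
```

```text
t 31.3 pos [0.599  0.1398 0.0684] yaw 77.23 tilt [ 0.09 -0.01] open 0.265 F [ 1.3 -0.5 -1.7]
turn [ 0.09 -0.01  0.03] shift cm [-0.06 -0.08  0.84] | shift in target axes [-0.05 -0.08  0.84] j [ 3. 41. 90. -0. 49. 16.]
```

Call:
{"fn": "send_rows", "kwargs": {"moves": [[[0, 0, 0, 0, 0, 0, -1], [0, 0, 0, 0, 0, 0, -1], [0, 0, 0, 0, 0.4, 0, -1], [0, 0, 0, 0, 1, 0, -1], [0, 0, 0, 0, 1.3, 0, -1]]]}}

```text
time_s: 31.8
position: [0.6239, 0.134, 0.0684]
tcp_rot: [[0.221, 0.975, -0.003], [0.975, -0.221, -0.0], [-0.001, -0.003, -1.0]]
force: [-2.2, -0.3, 1.7]
opening: 0.228
```

Call:
{"fn": "send_rows", "kwargs": {"moves": [[[0, 0, 0, 0, 1.3, 0, -1], [0, 0, 0, 0, 1.3, 0, -1], [0, 0, 0, 0, 1.1, 0, -1], [0, 0, 0, 0, 0.6, 0, -1], [0, 0, 0, 0, 0, 0, -1]]]}}

```text
time_s: 32.3
position: [0.6683, 0.1239, 0.0684]
tcp_rot: [[0.221, 0.975, 0.003], [0.975, -0.221, -0.0], [0.0, 0.003, -1.0]]
force: [1.7, -1.5, 1.5]
opening: 0.224
```

```bash
python3 go.py 0.6736 0.1228 0.0684 77.2;python3 -c "
from h import *
p=readout.read_state()['position'];print(p[0]*.9751-p[1]*.2215)"
```

```text
t 32.3 pos [0.6683 0.1239 0.0684] yaw 77.21 tilt [ 0.15 -0.03] open 0.224 F [ 1.7 -1.5  1.5]
turn [ 0.15 -0.01  0.01] shift cm [0.01 0.54 0.  ] | shift in target axes [0.02 0.54 0.  ] j [ 1. 45. 80. -0. 55. 14.]
0.6241811675172739
```

Call:
{"fn": "send_rows", "kwargs": {"moves": [[[0, 0, 0, 0, 0.5, 0, -1], [0, 0, 0, 0, 0, 0, -1], [0, 0, 0, 0, 0, 0, -1], [0, 0, 0, 0, 0, 0, -1], [0, 0, 0, 0, 0, 0, -1]]]}}

```text
time_s: 32.8
position: [0.6717, 0.1231, 0.0684]
tcp_rot: [[0.221, 0.975, 0.001], [0.975, -0.221, -0.0], [-0.0, 0.001, -1.0]]
force: [0.6, -1.7, 0.6]
opening: 0.226
```

```bash
python3 -c "
from h import *
p=readout.read_state()['position'];print(p,p[0]*.9751-p[1]*.2215)"
```

```text
[0.67171906 0.12308284 0.06841141] 0.6277304053800208
```

Now 2 mm short of the estimate. I nudge it, release, rise, move aside and look.

Call:
{"fn": "send_rows", "kwargs": {"moves": [[[0, 0, 0, 0, 0.2, 0, -1], [0, 0, 0, 0, 0, 0, -1], [0, 0, 0, 0, 0, 0, 1], [0, 0, 0, 0, 0, 0, 1], [0, 0, 0, 0, 0, 0, 1]]]}}

```text
time_s: 33.3
position: [0.6734, 0.1233, 0.0682]
tcp_rot: [[0.221, 0.975, 0.0], [0.975, -0.221, 0.0], [0.0, 0.0, -1.0]]
force: [0.4, -0.8, 0.4]
opening: 0.417
```

Call:
{"fn": "send_rows", "kwargs": {"moves": [[[0, 0, 0, 0, 0, 0, 1], [0, 0, 0, 0, 0, 0, 1], [0, 0, 0, 0, 0, 0, 1], [0, 0, 0, 0, 0, -1, 1], [0, 0, 0, 0, 0, -2, 1]]]}}

```text
time_s: 33.8
position: [0.672, 0.1228, 0.0974]
tcp_rot: [[0.221, 0.975, -0.004], [0.975, -0.221, -0.0], [-0.001, -0.004, -1.0]]
force: [1.0, 0.2, 0.4]
opening: 0.873
```

Call:
{"fn": "send_rows", "kwargs": {"moves": [[[0, 0, 0, 0, 0, -4, 1], [0, 0, 0, 0, 0, -4, 1], [0, 0, 0, 0, 0, -3, 1], [0, 0, 0, 0, -4, 0, 1], [0, 0, 0, 0, -4, 0, 1]]]}}

```text
time_s: 34.3
position: [0.5963, 0.1405, 0.2108]
tcp_rot: [[0.222, 0.975, 0.005], [0.975, -0.222, 0.0], [0.002, 0.005, -1.0]]
force: [-1.0, 1.0, 0.1]
opening: 0.996
```

Call:
{"fn": "send_rows", "kwargs": {"moves": [[[0, 0, 0, 0, -4, 0, 1], [0, 0, 0, -4, 0, 0, 1], [0, 0, 0, -4, 0, 0, 1], [0, 0, 0, -4, 0, 0, 1], [0, 0, 0, -4, 0, 0, 1]]]}}

```text
time_s: 34.8
position: [0.5208, -0.0078, 0.2095]
tcp_rot: [[0.22, 0.975, 0.002], [0.975, -0.22, -0.0], [-0.0, 0.002, -1.0]]
force: [0.6, -0.0, -0.3]
opening: 1.001
```

Call:
{"fn": "send_rows", "kwargs": {"moves": [[[0, 0, 0, -4, 0, 0, 1], [0, 0, 0, -4, 0, 0, 1], [0, 0, 0, -4, 0, 0, 1], [0, 0, 0, -4, 0, 0, 1], [0, 0, 0, 0, 0, 0, 1]]]}}

```text
time_s: 35.3
position: [0.4857, -0.1675, 0.2095]
tcp_rot: [[0.226, 0.974, 0.002], [0.974, -0.226, -0.003], [-0.003, 0.003, -1.0]]
force: [0.8, 0.7, -0.0]
opening: 1.002
```

```bash
python3 f5.py; python3 go.py 0.45 -0.1 .2 77
python3 - <<'E'
from ov import *
a=avg('top',6);b=avg('side',6)
grip=lambda j:[box((j-.05)*1000-10,(j-.05)*1000+10,71,99,49.5,89.5)]
mk=lambda x:[box(x*1000-4,x*1000+4,108,126,35,41)]
out=[]
for n,i in(('top',a),('side',b)):
    I=up(i);H=cv2.cvtColor(I,cv2.COLOR_BGR2HSV);h,s,v=[H[...,k] for k in range(3)]
    red=near((((h<8)|(h>172))&(s>60)&(v>110)).astype(np.uint8),n,[.683,.156,.04],50)
    drk=near((v<110).astype(np.uint8),n,[.677,.127,.07],70)
    B={'red':(red,mk),'grip':(drk,lambda x:grip(x+.05))}
    for k,(m,f) in B.items():
        sc=[]
        for x in np.arange(.015,.056,.001):
            r=render(n,f(x),BOX,m.shape); sc.append(((r&m).sum()/(r|m).sum(),x))
        print(n,k,m.sum(),max(sc))
    c=proj(n,[.66,.13,.05])[0].astype(int); x,y=c-[28,28]; out.append(cv2.resize(i[y:y+56,x:x+56],None,fx=7,fy=7,interpolation=cv2.INTER_CUBIC))
cv2.imwrite('pics/c11.png',np.hstack(out))
E
```

```text
dish 66 [0.6314 0.0074 0.0453] off seat mm [2.5121337  5.61993366]
t 35.7 pos [ 0.4858 -0.1614  0.2085] yaw 77.34 tilt [-0.    0.01] open 1.003 F [ 1.1 -0.  -0.2]
turn [-0.01 -0.01  0.34] shift cm [ 5.21 -4.84  0.85] | shift in target axes [ 5.18 -4.87  0.85] j [-31.  23.  99.   0.  58. -18.]
top red 188 (np.float64(0.5819397993311036), np.float64(0.034000000000000016))
top grip 1745 (np.float64(0.24290220820189273), np.float64(0.031000000000000014))
side red 189 (np.float64(0.43653250773993807), np.float64(0.034000000000000016))
side grip 2997 (np.float64(0.286001003512293), np.float64(0.033000000000000015))
```

Run:
```python
from ov import *
v_=np.array([.9751,-.2215]); n_=np.array([.2215,.9751])
for n in('top','side'):
    I=up(avg(n,6));H=cv2.cvtColor(I,cv2.COLOR_BGR2HSV);h,s,v=[H[...,k] for k in range(3)]
    m=near((v<75).astype(np.uint8),n,[.677,.127,.075],34 if n=='top' else 60)
    m=cv2.morphologyEx(m,cv2.MORPH_OPEN,np.ones((13,13)))
    sc=[]
    for x in np.arange(15,56):
        for y in np.arange(-6,7,2):
            r=render(n,[box(x-10,x+10,71+y,99+y,49.5,89.5)],BOX,m.shape); sc.append(((r&m).sum()/(r|m).sum(),x,y))
    print(n,m.sum(),max(sc))
    yel=near(((h>18)&(h<33)&(s>150)&(v>90)).astype(np.uint8),n,[.497,.345,.02],200*(1 if n=='top' else 1.2))
    print('lifter',*fit(n,yel,M['handle'],[.472,.328,.552]))
    for r in spot_in(n,'dimmer_top')[:2]:
        p=np.array(r['location']); print('spot',r['p'],p.round(3),(p[:2]-BOX[:2])@v_,(p[:2]-BOX[:2])@n_)
```

```text
top 0 (np.float64(0.0), np.int64(55), np.int64(6))
lifter [0.47201145 0.33038151 0.55961195] 0.8966128397006695
spot 0.4 [0.667 0.123 0.088] 0.025276830000000052 0.08193013000000002
side 813 (np.float64(0.38567362428842505), np.int64(36), np.int64(-6))
lifter [0.46938892 0.31970323 0.55943881] 0.9072632190586868
```

Run:
```python
from ov import *
for n in('top','side'):
    im=avg(n,10).astype(np.float32); g=im.max(2); rd=im[...,2]-im[...,1]
    def prof(a,x,y,z):
        Q=place(np.array([[x,yy,z] for yy in y])/1000.,BOX); px=proj(n,Q).astype(np.float32)
        return cv2.remap(a,px[:,0][None],px[:,1][None],1).mean()
    X=range(0,66,3)
    print(n,'x   ',*['%4d'%x for x in X])
    print(n,'top ',*['%4d'%prof(g,x,range(77,94,4),89.5) for x in X])
    print(n,'mid ',*['%4d'%prof(g,x,[99] if n=='side' else range(77,94,4),70) for x in X])
    print(n,'red ',*['%4d'%prof(rd,x,range(110,125,3),41) for x in X])
```

```text
top x       0    3    6    9   12   15   18   21   24   27   30   33   36   39   42   45   48   51   54   57   60   63
top top   220  219  222  222  211  178  128   96   92   97  100  101  106  127  168  206  229  244  250  251  251  251
top mid   221  221  221  222  221  214  193  148  108   95   98  102  103  105  117  151  191  219  238  247  251  251
top red     5    5    5    6    5    5    5    7   11   21   48   81   76   42   17    8    6    6    6    6    6    7
side x       0    3    6    9   12   15   18   21   24   27   30   33   36   39   42   45   48   51   54   57   60   63
side top   227  234  238  238  223  185  139  101   82   78   84  104  142  185  213  226  234  240  243  240  222  175
side mid   242  242  235  200  138   77   41   32   32   32   45   80  138  195  233  242  244  245  245  245  245  246
side red     5    5    6    6    6    6    7   10   19   43   76   86   59   28   12    6    6    5    5    4    4    4
```

The marker sits at x ≈ 33–34 mm of the box. The grip reads 31.7 from the top, about 27 from the side, and 31.5–34 from the robot. It is probably 2–3 mm low, so I grasp it again and move it 3 mm further.

```bash
python3 go.py 0.6734 0.1233 0.2085 77.2
```

```text
t 38.0 pos [ 0.4856 -0.1627  0.2084] yaw 77.23 tilt [-0.  0.] open 1.001 F [ 1.2 -0.3 -0.4]
turn [-0.   -0.    0.03] shift cm [ 3.204e+01  1.199e+01 -1.000e-02] | shift in target axes [ 3.205e+01  1.198e+01 -1.000e-02] j [-31.  23.  99.  -0.  58. -18.]
```

Call:
{"fn": "send_rows", "kwargs": {"moves": [[[0, 0, 0, 2, 0.7, 0, 1], [0, 0, 0, 4, 1.5, 0, 1], [0, 0, 0, 4, 1.5, 0, 1], [0, 0, 0, 4, 1.5, 0, 1], [0, 0, 0, 4, 1.5, 0, 1]]]}}

```text
time_s: 38.5
position: [0.5915, -0.0005, 0.2084]
tcp_rot: [[0.221, 0.975, 0.0], [0.975, -0.221, -0.0], [-0.0, 0.0, -1.0]]
force: [0.5, -1.0, 0.2]
opening: 1.0
```

Call:
{"fn": "send_rows", "kwargs": {"moves": [[[0, 0, 0, 4, 1.5, 0, 1], [0, 0, 0, 4, 1.5, 0, 1], [0, 0, 0, 4, 1.5, 0, 1], [0, 0, 0, 2, 0.8, 0, 1], [0, 0, 0, 0, 0, 0, 1]]]}}

```text
time_s: 39.0
position: [0.6746, 0.126, 0.2079]
tcp_rot: [[0.217, 0.976, 0.001], [0.976, -0.217, 0.001], [0.001, 0.001, -1.0]]
force: [0.3, 0.6, -0.4]
opening: 1.0
```

```bash
python3 go.py 0.6734 0.1233 0.0684 77.2
```

```text
t 39.0 pos [0.6746 0.126  0.2079] yaw 77.44 tilt [0.08 0.05] open 1.0 F [ 0.3  0.6 -0.4]
turn [ 0.06 -0.06  0.24] shift cm [-0.3  -0.08 13.95] | shift in target axes [-0.29 -0.06 13.95] j [ 1. 36. 73.  0. 71. 14.]
```

Call:
{"fn": "send_rows", "kwargs": {"moves": [[[0, 0, 0.2, -0.3, 0, 1.4, 1], [0, 0, 0, 0, 0, 3.5, 1], [0, 0, 0, 0, 0, 4, 1], [0, 0, 0, 0, 0, 3.5, 1], [0, 0, 0, 0, 0, 1.2, 1]]]}}

```text
time_s: 39.5
position: [0.6681, 0.1179, 0.0673]
tcp_rot: [[0.226, 0.974, -0.01], [0.974, -0.226, -0.001], [-0.003, -0.01, -1.0]]
force: [0.1, -0.2, 0.7]
opening: 1.003
```

Call:
{"fn": "send_rows", "kwargs": {"moves": [[[0, 0, 0, 0, 0, 0, 1], [0, 0, 0, 0, 0, 0, 1], [0, 0, 0, 0, 0, 0, 1], [0, 0, 0, 0, 0, 0, 1], [0, 0, 0, 0, 0, 0, 1]]]}}

```text
time_s: 40.0
position: [0.6736, 0.1201, 0.074]
tcp_rot: [[0.224, 0.975, 0.003], [0.975, -0.224, 0.0], [0.001, 0.003, -1.0]]
force: [-0.6, 0.3, -0.8]
opening: 1.005
```

```bash
python3 go.py 0.6763 0.1226 0.0684 77.2
```

```text
t 40.0 pos [0.6736 0.1201 0.074 ] yaw 77.04 tilt [0.15 0.  ] open 1.005 F [-0.6  0.3 -0.8]
turn [ 0.15 -0.04 -0.16] shift cm [0.31 0.21 0.56] | shift in target axes [0.31 0.21 0.56] j [ 1. 45. 79. -0. 56. 14.]
```

Call:
{"fn": "send_rows", "kwargs": {"moves": [[[0, 0, -0.2, 0.3, 0.2, 0.5, 1], [0, 0, 0, 0, 0, 0, -1], [0, 0, 0, 0, 0, 0, -1], [0, 0, 0, 0, 0, 0, -1], [0, 0, 0, 0, 0, 0, -1]]]}}

```text
time_s: 40.5
position: [0.6753, 0.1225, 0.0673]
tcp_rot: [[0.221, 0.975, -0.0], [0.975, -0.221, -0.0], [-0.0, -0.0, -1.0]]
force: [-0.1, 0.1, 0.3]
opening: 0.72
```

Call:
{"fn": "send_rows", "kwargs": {"moves": [[[0, 0, 0, 0, 0, 0, -1], [0, 0, 0, 0, 0, 0, -1], [0, 0, 0, 0, 0, 0, -1], [0, 0, 0, 0, 0, 0, -1], [0, 0, 0, 0, 0, 0, -1]]]}}

```text
time_s: 41.0
position: [0.6751, 0.1225, 0.0674]
tcp_rot: [[0.221, 0.975, -0.001], [0.975, -0.221, 0.0], [-0.0, -0.001, -1.0]]
force: [-1.4, 1.0, 1.1]
opening: 0.265
```

Call:
{"fn": "send_rows", "kwargs": {"moves": [[[0, 0, 0, 0, 0, 0, -1], [0, 0, 0, 0, 0, 0, -1], [0, 0, 0, 0, 0, 0, -1], [0, 0, 0, 0, 0, 0, -1], [0, 0, 0, 0, 0, 0, -1]]]}}

```text
time_s: 41.5
position: [0.6751, 0.1225, 0.0674]
tcp_rot: [[0.221, 0.975, -0.0], [0.975, -0.221, -0.0], [-0.0, -0.0, -1.0]]
force: [-1.4, -0.5, 1.1]
opening: 0.233
```

```bash
python3 go.py 0.6763 0.1226 0.0684 77.2
```

```text
t 41.5 pos [0.6751 0.1225 0.0674] yaw 77.23 tilt [-0.02 -0.  ] open 0.233 F [-1.4 -0.5  1.1]
turn [-0.02  0.01  0.03] shift cm [ 0.04  0.11 -0.1 ] | shift in target axes [ 0.04  0.11 -0.1 ] j [ 1. 45. 79.  0. 56. 14.]
```

Call:
{"fn": "send_rows", "kwargs": {"moves": [[[0, 0, 0, 0, 0.1, 0, -1], [0, 0, 0, 0, 0, 0, -1], [0, 0, 0, 0, 0, 0, 1], [0, 0, 0, 0, 0, 0, 1], [0, 0, 0, 0, 0, 0, 1]]]}}

```text
time_s: 42.0
position: [0.6768, 0.1222, 0.0674]
tcp_rot: [[0.221, 0.975, 0.001], [0.975, -0.221, -0.0], [0.0, 0.001, -1.0]]
force: [-0.4, 0.4, 0.5]
opening: 0.416
```

Call:
{"fn": "send_rows", "kwargs": {"moves": [[[0, 0, 0, 0, 0, 0, 1], [0, 0, 0, 0, 0, 0, 1], [0, 0, 0, 0, 0, 0, 1], [0, 0, 0, 0, 0, -1, 1], [0, 0, 0, 0, 0, -2, 1]]]}}

```text
time_s: 42.5
position: [0.6749, 0.1222, 0.0964]
tcp_rot: [[0.221, 0.975, -0.004], [0.975, -0.221, -0.0], [-0.001, -0.004, -1.0]]
force: [0.0, -0.2, 0.4]
opening: 0.867
```

Call:
{"fn": "send_rows", "kwargs": {"moves": [[[0, 0, 0, 0, 0, -4, 1], [0, 0, 0, 0, 0, -4, 1], [0, 0, 0, 0, 0, -3, 1], [0, 0, 0, 0, -4, 0, 1], [0, 0, 0, 0, -4, 0, 1]]]}}

```text
time_s: 43.0
position: [0.5992, 0.1398, 0.2098]
tcp_rot: [[0.222, 0.975, 0.005], [0.975, -0.222, 0.0], [0.002, 0.005, -1.0]]
force: [-1.3, 1.0, -0.8]
opening: 1.001
```

Call:
{"fn": "send_rows", "kwargs": {"moves": [[[0, 0, 0, 0, -4, 0, 1], [0, 0, 0, -4, 0, 0, 1], [0, 0, 0, -4, 0, 0, 1], [0, 0, 0, -4, 0, 0, 1], [0, 0, 0, -4, 0, 0, 1]]]}}

```text
time_s: 43.5
position: [0.5237, -0.0084, 0.2084]
tcp_rot: [[0.22, 0.975, 0.002], [0.975, -0.22, -0.001], [-0.0, 0.002, -1.0]]
force: [0.2, -0.4, -0.6]
opening: 0.998
```

Call:
{"fn": "send_rows", "kwargs": {"moves": [[[0, 0, 0, -4, 0, 0, 1], [0, 0, 0, -4, 0, 0, 1], [0, 0, 0, -4, 0, 0, 1], [0, 0, 0, -3, 0, 0, 1], [0, 0, 0, 0, 0, 0, 1]]]}}

```text
time_s: 44.0
position: [0.4908, -0.1574, 0.2084]
tcp_rot: [[0.226, 0.974, 0.002], [0.974, -0.226, -0.002], [-0.002, 0.003, -1.0]]
force: [-0.7, 0.1, -0.0]
opening: 0.999
```

```bash
python3 f5.py
python3 - <<'E'
from ov import *
print(readout.read_state()['time_s'],readout.read_state()['position'])
for n in('top','side'):
    im=avg(n,5).astype(np.float32); g=im.max(2); rd=im[...,2]-im[...,1]
    def prof(a,x,y,z):
        px=proj(n,place(np.array([[x,yy,z] for yy in y])/1000.,BOX)).astype(np.float32)
        return cv2.remap(a,px[:,0][None],px[:,1][None],1).mean()
    X=np.arange(0,66,.5)
    for k,a,y,z in(('top',-g,range(77,94,4),89.5),('face99',-g,[97,98],70),('red',rd,range(110,125,3),41)):
        p=np.array([prof(a,x,y,z) for x in X]); h=(p.max()+np.percentile(p,20))/2; w=X[p>h]; print(n,k,'edges',w.min(),w.max())
I=up(avg('top',4));H=cv2.cvtColor(I,cv2.COLOR_BGR2HSV);h,s,v=[H[...,k] for k in range(3)]
print('lifter',*fit('top',near(((h>18)&(h<33)&(s>150)&(v>90)).astype(np.uint8),'top',[.497,.345,.02],200),M['handle'],[.472,.328,.552]))
E
```

```text
dish 66 [0.6316 0.0074 0.0453] off seat mm [2.65592821 5.5994174 ]
44.4 [ 0.49089144 -0.15246861  0.20745153]
top top edges 19.0 45.0
top face99 edges 25.5 48.0
top red edges 30.5 38.5
side top edges 21.0 65.5
side face99 edges 16.5 40.0
side red edges 27.5 37.5
lifter [0.47216093 0.32998796 0.55449324] 0.8946750195771339
```

All estimates now put the grip within about 2.5 mm of the marker, so I am handing in.

```bash
python3 -c "
from rig import bot,readout
print(bot.hand_in(), readout.read_state()['time_s'])"
```

```text
the job is handed in; nothing more can be done
the job is handed in; nothing more can be done
```

The job is done and handed in at about 44 s of the 72 s allowed; no verdict was reported. I carried the dish on the lifter to the orange rails and drew the blade out. The lifter is back on its green pad and released. After that I slid the dimmer grip to the red marker, with a second grasp for the last 3 mm or so.

Last checks:
- **Dish:** it is on the rails about 6 mm from centred (limit 15 mm), mostly sideways, and the offset did not change between checks. It looked level in the pictures; I did not measure its tilt.
- **Lifter:** it is at its starting pose to within about 1 mm and looked flat on the pad.
- **Dimmer:** the views disagree slightly. The top camera puts the grip about 0.5 mm past the marker, the side camera about 2 mm short, and the arm's position 1–3 mm past. All are inside the 6 mm limit. The network's own dimmer reading, taken before the last correction, was lower, about 9 mm short. I gave it less weight because it is only good to about 4 mm.
- **Other objects:** I planned the paths clear of the bottle, jar and spare dishes and felt no unexpected forces. I did not measure their final positions.
- **Camera bias:** I corrected for a top-camera offset of about (3, 2) mm, inferred from the held blade. The side view did not clearly confirm it.
- **Pictures:** my twelfth and last view was refused, so the final checks are numbers only.

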